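Sort returned hardware and dump the drop-bottom bin

TASK

Sort the loose hardware on the front of the table: all black fork clamps into the blue drop-bottom bin, all metal coaxial tees into the round steel dish. With the grey tray pushed fully home under the bin by its handle and every clamp in the still bolted bin, slide the bin's red bolt handle to the left so that the floor drops open and dumps all the clamps into the tray; never open the floor without the tray under it. Leave the tray there and the other things on the table alone.

Things in the scene. Friction and masses are not known exactly. Their poses are not given: they have to be found in the camera images.
- bin: frame of the drop-bottom bin, fixed. Origin on the table under the bin's middle; x away from the robot, y to its left (yaw up to 0.05). Four 8 mm square aluminium legs at x = +-59, y = +-52 mm, 140 mm high; foot rails 8 mm high along y at x = +-59 mm from y = -75 to +56: the tray goes in between them (110 mm wide, 105 mm headroom) from the +y end; stop bar 18 mm high across the -y end
- bin_floor (a point): centre of the inner floor of the blue open-topped bin box that the frame carries, 120 mm above the table. Inside 76 (x) x 100 (y) mm, walls 3 mm, rim 175 mm above the table. No lid. Axes as the frame's
- floor_leaf (a joint): the steel floor of the bin, hinged along its far (+x) edge: 0 rad closed and level, 1.3 hanging down wide open. It is held only by the bolt and drops by itself; hanging, its edge is about 35 mm over the table. Dumped clamps may lean and take 2 to 3 s to settle
- latch (a joint): the bolt on the bin's front face that carries the floor's front edge: 0 to 0.003 m bolted, slides 0.030 m along the bin's +y (to the robot's left) to its end; the floor falls free at about 0.016. About 1.5 N of friction, no spring, stays where left
- latch_knob (a point): the bolt's red upright round handle, 12 mm diameter; this point is on its axis 14 mm below its top, 178 mm above the table. The handle rises from 109 to 192 mm and stands 76 mm in front of the bin's middle (29 mm of free space to the wall), 5 mm left of it while bolted
- tray: grey open catch tray, loose, 0.3 kg, 100 (x) x 132 (y) x 30 mm high outside, walls and floor 4 mm; origin under the middle of the open box; its long handle arm points along its own +y. Starts left of the bin, about 0.15 m from it, roughly lined up with it. Fully home (its -y end against the bin's stop bar) it stands centred under the bin
- tray_handle (a point): middle of the tray's upright black handle fin, 115 mm from the tray's origin along its +y, 42 mm above the table: fin 10 mm thick (x), 30 mm long (y), top 52 mm above the table; pinch it from above across its thickness
- clamp_in_bin: flat black fork clamp with a slot in one end (acts as a solid block), 26 x 52 x 8 mm (x, y, z), 45 g; origin at the centre of its underside, y along its length. This one already lies in the bin at the start and need not be handled
- edge_guard: aluminium strip along the table's front edge before the sorting area, fixed, 6 mm thick (x), 400 mm long (y), its top 12 mm above the table; origin at its middle, 9 mm below the table top
- dish: round bright steel parts dish, fixed, 93 mm across the rim, flat inside floor 78 mm across and 2 mm over the table, rim 18 mm high; origin at the centre of its underside
- clamp_a: flat black fork clamp with a slot in one end (acts as a solid block), 26 x 52 x 8 mm (x, y, z), 45 g; origin at the centre of its underside, y along its length. Lies flat on the table; may be absent
- clamp_b: flat black fork clamp with a slot in one end (acts as a solid block), 26 x 52 x 8 mm (x, y, z), 45 g; origin at the centre of its underside, y along its length. Lies flat on the table; may be absent
- clamp_c: flat black fork clamp with a slot in one end (acts as a solid block), 26 x 52 x 8 mm (x, y, z), 45 g; origin at the centre of its underside, y along its length. Lies flat on the table; may be absent
- clamp_d: flat black fork clamp with a slot in one end (acts as a solid block), 26 x 52 x 8 mm (x, y, z), 45 g; origin at the centre of its underside, y along its length. Lies flat on the table; may be absent
- tee_a: bright metal coaxial tee, 33 x 48 x 14 mm, 40 g, lying flat; origin at the centre of its underside. Cross bar along y (48 mm long, at x = -9 mm), stem of 14 mm diameter along +x (x = -2 to +17 mm): pinch the stem at x = +9 mm, closing along y. Lies on the table; may be absent
- tee_b: bright metal coaxial tee, 33 x 48 x 14 mm, 40 g, lying flat; origin at the centre of its underside. Cross bar along y (48 mm long, at x = -9 mm), stem of 14 mm diameter along +x (x = -2 to +17 mm): pinch the stem at x = +9 mm, closing along y. Lies on the table; may be absent
- usb_stick: black memory stick, 16 x 48 x 8 mm, on the black breadboard at the back; not part of the job
- hex_key: steel hex key, 33 x 85 x 5 mm, on the black breadboard; not part of the job
- objective: microscope objective, 28 mm diameter, 52 mm high, standing on the black breadboard; not part of the job

How it is judged (in metres and radians):
On the way, in this order (a step that is already met when the one before it is completed fails the run):
1. every clamp lies in the bin with the floor closed, and the tray is home under it (x of clamp_a in the frame of bin between -0.04 and 0.04 m and y of clamp_a in the frame of bin between -0.052 and 0.052 m and z of clamp_a in the frame of bin between 0.112 and 0.172 m and x of clamp_b in the frame of bin between -0.04 and 0.04 m and y of clamp_b in the frame of bin between -0.052 and 0.052 m and z of clamp_b in the frame of bin between 0.112 and 0.172 m and x of clamp_c in the frame of bin between -0.04 and 0.04 m and y of clamp_c in the frame of bin between -0.052 and 0.052 m and z of clamp_c in the frame of bin between 0.112 and 0.172 m and x of clamp_d in the frame of bin between -0.04 and 0.04 m and y of clamp_d in the frame of bin between -0.052 and 0.052 m and z of clamp_d in the frame of bin between 0.112 and 0.172 m and x of clamp_in_bin in the frame of bin between -0.04 and 0.04 m and y of clamp_in_bin in the frame of bin between -0.052 and 0.052 m and z of clamp_in_bin in the frame of bin between 0.112 and 0.172 m and horizontal distance between tray and bin below 0.02 m and angle between the y axis of tray and the y axis of bin, either way round below 0.15 rad and value of joint floor_leaf below 0.1 rad and value of joint latch below 0.012 m), for 0.2 s.
2. the bolt is drawn and the floor has dropped open (value of joint latch above 0.013 m and value of joint floor_leaf above 0.8 rad), for 0.2 s.
At the end, for the whole second after the job is handed in: every clamp, including the one that was in the bin, rests in the tray; every tee rests in the dish (origin within 45 mm of its centre); the tray stands home under the bin (within 20 mm of centred, lined up within 0.15 rad) and the floor hangs open (over 0.8 rad) (x of clamp_a in the frame of tray between -0.05 and 0.05 m and y of clamp_a in the frame of tray between -0.066 and 0.066 m and z of clamp_a in the frame of tray between -0.002 and 0.06 m and linear speed of each of clamp_a, clamp_b, clamp_c, clamp_d, clamp_in_bin, tee_a, tee_b below 0.03 m/s and x of clamp_b in the frame of tray between -0.05 and 0.05 m and y of clamp_b in the frame of tray between -0.066 and 0.066 m and z of clamp_b in the frame of tray between -0.002 and 0.06 m and x of clamp_c in the frame of tray between -0.05 and 0.05 m and y of clamp_c in the frame of tray between -0.066 and 0.066 m and z of clamp_c in the frame of tray between -0.002 and 0.06 m and x of clamp_d in the frame of tray between -0.05 and 0.05 m and y of clamp_d in the frame of tray between -0.066 and 0.066 m and z of clamp_d in the frame of tray between -0.002 and 0.06 m and x of clamp_in_bin in the frame of tray between -0.05 and 0.05 m and y of clamp_in_bin in the frame of tray between -0.066 and 0.066 m and z of clamp_in_bin in the frame of tray between -0.002 and 0.06 m and horizontal distance between each of tee_a, tee_b and dish below 0.045 m and height (world z) of each of tee_a, tee_b below 0.045 m and horizontal distance between tray and bin below 0.02 m and angle between the y axis of tray and the y axis of bin, either way round below 0.15 rad and value of joint floor_leaf above 0.8 rad); the robot touches nothing.
It fails at once if the floor is open without the tray under it (value of joint floor_leaf above 0.3 rad and not (horizontal distance between tray and bin below 0.03 m)).
It fails at once if the usb_stick is displaced by more than 3 cm (distance of usb_stick from where it was at the start of the episode above 0.03 m).
It fails at once if the hex_key is displaced by more than 3 cm (distance of hex_key from where it was at the start of the episode above 0.03 m).
It fails at once if the objective is displaced by more than 3 cm (distance of objective from where it was at the start of the episode above 0.03 m).
Of clamp_a, clamp_b, clamp_c, clamp_d only 3 to 4 are there at a start; the rules pass over those that are not, and their reading is None.
Of tee_a, tee_b only 1 to 2 are there at a start; the rules pass over those that are not, and their reading is None.
At some moment in a run one of clamp_a, clamp_b, clamp_c, clamp_d, tee_a, tee_b may be knocked a few centimetres aside while the robot is not near it.
Once in a run the grip may slacken for a moment while it holds something.
It also fails if it takes over 210 s, if anything falls off the work surface, if the arm or the gripper's body presses on something with over 40 N, if the wrist force passes 120 N, or if a joint passes its speed limit or range.

ROBOT

A 6-joint arm with a two-finger parallel gripper is mounted at the origin on a cart in front of the work surface, level with it; the furniture and walls round the work are solid. World frame = base frame: x ahead of the robot, y to its left, z up, the work surface at z = 0. Lengths are in mm, angles in rad, forces in N, time in s.
With the tool pointing down it reaches from about 300 to 775 mm from the base axis. Payload 14.6 kg.
Tool frame: the origin (TCP) lies on the centre line of the jaws, within the pads' length; the fingertips stand manip.tcp_to_tips ahead of it and the grasp point (between the pads) lies 5 mm behind it (manip.tcp_to_tips is the distance from the TCP to the fingertips, in mm); z points along the fingers, y is the direction in which the jaws open and shut (so a half turn about z gives the same grasp; the last joint's range is limited). The gripper opens to 94 mm and grips with 3 to 60 N. Pads are 16 mm wide; open, the fingers measure 119 mm over their backs; the gripper's body (75 mm by 177 mm) begins 78 mm behind the grasp point.
Start: joints at [1.065, 0.3, 1.521, -0, 1.321, -0.067], TCP at [233.666, 497.885, 219.446] pointing down, gripper open.
Joint ranges: [-3.03, 3.03], [-0.79, 2.21], [0.23, 2.52], [-1.04, 4.18], [0, 3.07], [-2.55, 2.55]. Speed limits (rad/s): [2.22, 2.22, 2.57, 3.14, 3.14, 3.14].

INTERFACE

Orientations are given as [roll, pitch, yaw] about the fixed x, y, z axes, in that order (R = Rz(yaw) Ry(pitch) Rx(roll)).
In Python, from cell import manip, optics, workorder gives the robot as it stands. The module is installed in compiled form; this text tells all that it offers.
- The arm moves only by the tool jog_arm, never from a script. Its argument "deltas" is text: rows parted by semicolons, each of 5 numbers parted by spaces: the shift along the tool's x, y, z in mm, then the turn about the tool's z in rad, then the finger opening in mm, from 0 to 94. In form: tx ty tz twist grip; .... A call has exactly 10 rows; each row is the pose to reach, as a shift and turn from the pose commanded when the call began, along the tool's axes at that moment; what a row does not reach only later rows make up. A row lasts 1/8 s, in which the tool goes at most 62.5 mm and 10.7 degrees, less where a joint would pass 70% of its speed; a pose out of reach is approached as far as the arm can. A call with a gripper value outside its range is refused whole. The fingers move at their own pace and stop on an object; "squeeze" is the grip in N (left out, the last holds). Time passes only in rows, so rows that repeat a pose let the fingers close, or fill a call up. It gives the time, the measured TCP pose, the force and the opening at its end, in the units of the state.
- manip.read_state(): the state, without advancing time (a new reading comes with each control period).
- optics.camera(name): name is "scene" or "top" or "wrist"; returns (picture, depth): 480x640x3 uint8, red, green, blue; 480x640 float32, mm along the optical axis (not along the pixel's ray), 0 where there is no reading.
- optics.get_calibration(name): a dict with "intrinsics" (3x3 intrinsics, pixels), "R" (3x3) and "t" (3): a world point X has camera coordinates R X + t; the wrist camera has in their place "hand_eye" (4x4, takes a point from camera to tool coordinates, whose origin is the TCP and whose axes are the flange's). Camera axes: x right, y down, z forward; pixel columns grow to the right and rows downward; lengths in mm; the calibration is good to about 2 mm. A picture is of the moment at which its call begins: read the wrist's pose just before it. get_calibration takes no time and is no camera call.
- workorder.sign_off(): hands the job in, once; it reports no verdict.
The state is a dict: "clock": time; "joints": joint angles; "qd": joint speeds; "effort": joint torques, N m; "eef_pos": TCP position; "eef_rot": TCP orientation; "wrist_force": force on the tool from outside, world axes, zero at the start; "moment": the same for the moment, N m; "finger_gap": finger opening in mm.
Only numpy, scipy, OpenCV 4.12 (cv2) and the standard library are available. Lean on these libraries where they do the work, as an engineer would, in place of code of your own. Each camera call takes 0.05 s, during which the arm holds its last target.

## Working session

There is one attempt and no reset: what is moved stays moved. The work goes in short steps, Python scripts to look and compute and a tool call to move; the robot and the scene stay as the last step left them, time stands still between calls to the robot, and variables do not carry over. Pictures are saved under pics/ and viewed, and the job is handed in when it is done.

Besides the shell and the picture viewer there is one more tool, called after ">>>" as name(argument=value, ...), one argument or row to a line, values as JSON. jog_arm: Moves the arm, as the interface text tells. Its arguments: {"type":"object","properties":{"deltas":{"type":"string"},"squeeze":{"type":"number"}},"required":["deltas"]}

```bash
mkdir -p pics; ls; python3 - <<'E'
from cell import manip, optics, workorder
import cv2, numpy as np
print(manip.read_state(), manip.tcp_to_tips)
for n in ("scene","top"):
    im,d=optics.camera(n); cv2.imwrite(f"pics/{n}0.png",im[:,:,::-1]); np.savez(f"pics/{n}0.npz",im=im,d=d)
    print(n,optics.get_calibration(n))
print(optics.get_calibration("wrist"))
E
```

```text
pics
{'clock': 0.0, 'joints': array([ 1.06537360e+00,  3.00471692e-01,  1.52154749e+00, -3.03352976e-05,
        1.32070693e+00, -6.65998644e-02]), 'qd': array([-1.03875295e-03,  1.98473266e-05,  2.89540976e-04, -2.20612841e-03,
       -1.95313684e-03, -7.66031619e-04]), 'effort': array([-1.67504575e-03, -5.31813347e+01, -3.52729475e+01,  7.07414676e-02,
        2.44690699e-02, -7.86356213e-05]), 'eef_pos': array([233.57589234, 497.67781066, 218.90020758]), 'eef_rot': array([-3.14045975e+00, -4.61145073e-05,  2.70277729e+00]), 'wrist_force': array([ 0.12566227, -0.06494434, -0.19359988]), 'moment': array([-0.01278625, -0.00272456,  0.00600315]), 'finger_gap': 94.0385989827623} 14.0
scene {'intrinsics': array([[480.77183718,   0.        , 322.73524323],
       [  0.        , 480.77183718, 240.89289582],
       [  0.        ,   0.        ,   1.        ]]), 'R': array([[ 0.68866919, -0.72476032,  0.02138299],
       [-0.50733476, -0.50272085, -0.69991656],
       [ 0.51802142,  0.47116263, -0.71390446]]), 't': array([-325.15776316,  376.98961175,  870.52727706])}
top {'intrinsics': arra
[... 184 characters left out ...]
7292, -0.00808809],
       [-0.99181543,  0.0205778 , -0.1260107 ],
       [ 0.12614852,  0.00553755, -0.99199591]]), 't': array([  83.6212294 ,  536.93096381, 1159.09106526])}
{'intrinsics': array([[394.14323657,   0.        , 317.58627337],
       [  0.        , 394.14323657, 239.30026968],
       [  0.        ,   0.        ,   1.        ]]), 'hand_eye': array([[-8.80021276e-04, -9.58582810e-01, -2.84812609e-01,
         8.33142315e+01],
       [ 9.99999300e-01, -1.06896839e-03,  5.07962293e-04,
         1.09143164e-01],
       [-7.91379600e-04, -2.84811963e-01,  9.58583079e-01,
        -1.64917503e+02],
       [ 0.00000000e+00,  0.00000000e+00,  0.00000000e+00,
         1.00000000e+00]])}
```

View pics/top0.png

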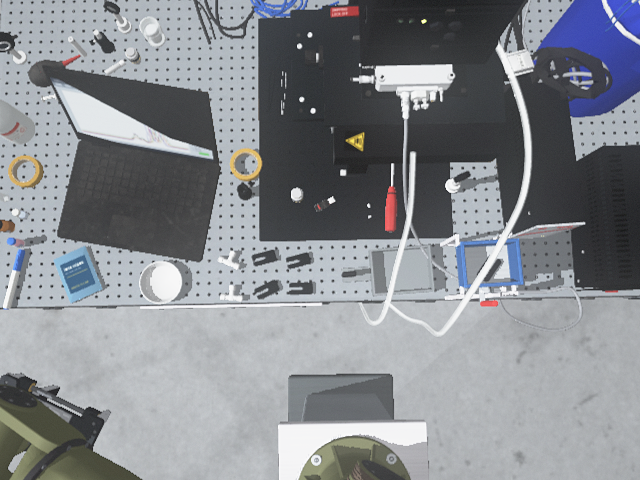

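View pics/scene0.png

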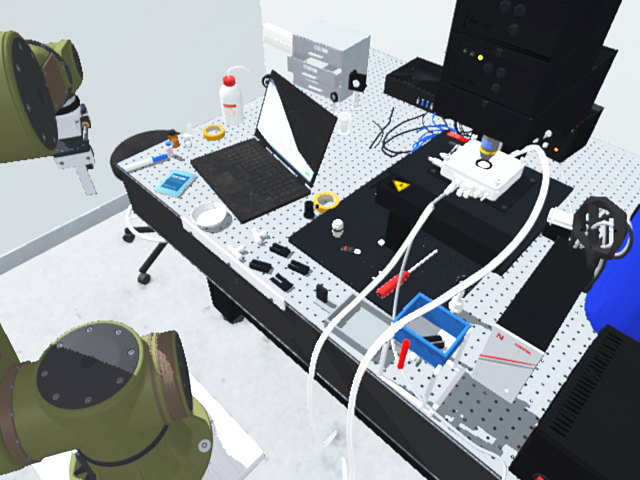

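```bash
cat > h.py <<'E'
import numpy as np, cv2
from cell import manip, optics
from scipy.spatial.transform import Rotation as Ro
def T_wrist(st):
    T=np.eye(4); T[:3,:3]=Ro.from_euler('xyz',st['eef_rot']).as_matrix(); T[:3,3]=st['eef_pos']; return T
def cloud(d,cal,st=None):
    K=cal['intrinsics']; v,u=np.mgrid[0:480,0:640]
    P=np.stack([(u-K[0,2])*d/K[0,0],(v-K[1,2])*d/K[1,1],d],-1)
    if st is None: W=(P-cal['t'])@cal['R']
    else:
        T=T_wrist(st)@cal['hand_eye']; W=P@T[:3,:3].T+T[:3,3]
    W[d<=0]=np.nan
    return W
def px2w(u,v,z,cal,st=None):
    K=cal['intrinsics']; r=np.array([(u-K[0,2])/K[0,0],(v-K[1,2])/K[1,1],1.])
    if st is None: c=-cal['R'].T@cal['t']; r=cal['R'].T@r
    else:
        T=T_wrist(st)@cal['hand_eye']; c=T[:3,3]; r=T[:3,:3]@r
    return c+r*(z-c[2])/r[2]
def snap(n):
    st=manip.read_state(); im,d=optics.camera(n); return st,im,d,optics.get_calibration(n)
E
python3 - <<'E'
from h import *
z=np.load('pics/top0.npz'); cal=optics.get_calibration('top'); W=cloud(z['d'],cal)
for n,(u,v) in dict(table=(330,245),cab1=(413,170),cab1b=(409,215),cab2=(528,150),cab2b=(500,250),cab2c=(440,330),cab3=(375,322),tray=(430,270),binfl=(490,280),knob=(488,303),rim=(465,265),clamp=(265,257),trayh=(352,273),dish=(160,280),lap=(130,200),ob=(297,190),box=(610,220),box2=(555,232)).items():
    print(n,np.round(W[v,u]))
im=z['im'][:,:,::-1]
cv2.imwrite('pics/c1.png',cv2.resize(im[230:310,130:330],None,fx=4,fy=4,interpolation=cv2.INTER_CUBIC))
cv2.imwrite('pics/c2.png',cv2.resize(im[210:330,330:550],None,fx=3.6,fy=3.6,interpolation=cv2.INTER_CUBIC))
E
```

```text
table [534.  39.  -3.]
cab1 [ 644. -114.  220.]
cab1b [ 569. -112.  166.]
cab2 [ 657. -300.  293.]
cab2b [ 491. -263.  226.]
cab2c [ 341. -201.  -20.]
cab3 [359. -65. -90.]
tray [ 471. -175.   29.]
binfl [ 442. -276.  118.]
knob [ 396. -253.  170.]
rim [ 469. -213.  173.]
clamp [508. 183.  10.]
trayh [467.  -5.  48.]
dish [463. 417.   4.]
lap [641. 482.  20.]
ob [646. 108.  65.]
box [ 550. -495.  174.]
box2 [ 539. -423.   94.]
```

View pics/c1.png

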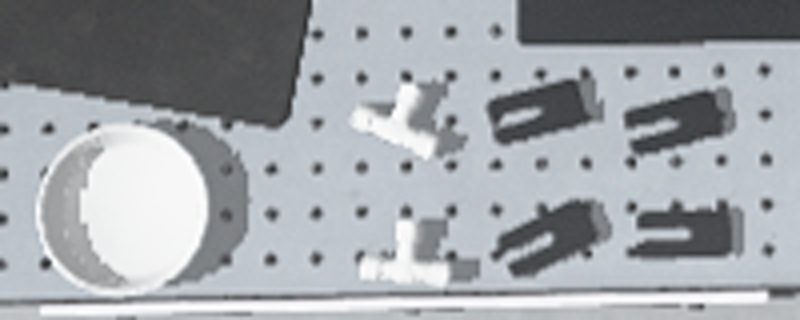

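View pics/c2.png

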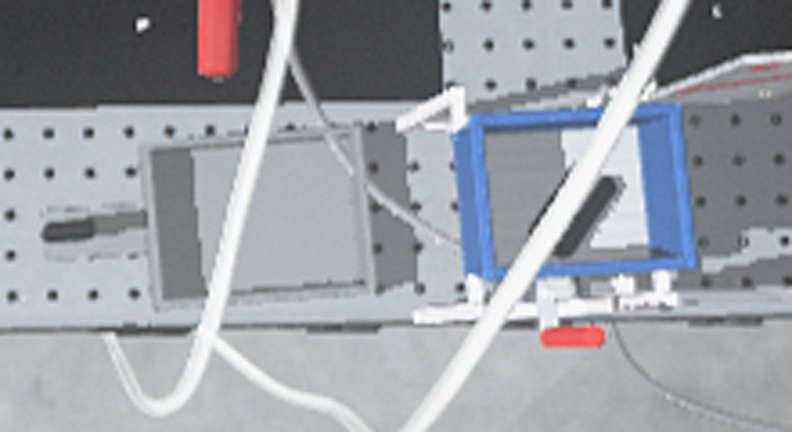

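```bash
python3 - <<'E'
from h import *
z=np.load('pics/top0.npz'); cal=optics.get_calibration('top'); W=cloud(z['d'],cal)
# cable 2 and cable 1 by per-row nearest (highest z) white
im=z['im'].astype(int)
for name,(a,b) in dict(c1=(365,425),c2=(430,535)).items():
    print(name)
    for v in range(60,335,12):
        row=W[v,a:b]; wh=(im[v,a:b].min(1)>150)
        zz=np.where(wh&(row[:,2]>60),row[:,2],-999) if v<310 else np.where(wh,row[:,2],-999)
        # print clusters
        k=np.argmax(zz)
        if zz[k]>-900: print(v,a+k,np.round(row[k]))
# scene camera clouds
s=np.load('pics/scene0.npz'); calS=optics.get_calibration('scene'); WS=cloud(s['d'],calS)
for p in [(440,215),(400,262),(345,325),(320,370),(500,265),(430,298),(385,330),(360,380),(398,345),(406,345)]:
    print(p,np.round(WS[p[1],p[0]]))
E
```

```text
c1
72 398 [821. -88. 253.]
84 384 [799. -62. 251.]
96 423 [ 780. -135.  239.]
108 405 [ 760. -102.  230.]
120 405 [ 739. -102.  226.]
132 405 [ 717. -101.  223.]
144 405 [ 694. -101.  221.]
156 414 [ 666. -113.  239.]
168 413 [ 647. -113.  225.]
180 411 [ 627. -110.  213.]
192 413 [ 607. -116.  197.]
204 412 [ 587. -116.  183.]
216 410 [ 567. -114.  166.]
228 408 [ 547. -112.  145.]
240 402 [ 525. -102.  128.]
252 399 [503. -98. 112.]
264 396 [480. -93.  99.]
276 395 [456. -92.  84.]
288 391 [432. -85.  68.]
312 386 [383. -78.  21.]
324 378 [355. -71. -80.]
c2
60 505 [ 817. -268.  301.]
72 510 [ 794. -275.  302.]
84 515 [ 771. -281.  304.]
96 518 [ 749. -285.  306.]
108 524 [ 728. -294.  305.]
120 526 [ 707. -297.  303.]
132 529 [ 686. -301.  300.]
144 529 [ 666. -301.  297.]
156 529 [ 646. -301.  294.]
168 530 [ 626. -303.  289.]
180 528 [ 605. -300.  285.]
192 524 [ 586. -294.  278.]
204 522 [ 566. -292.  271.]
216 518 [ 547. -288.  259.]
228 509 [ 527. -274.  250.]
240 505 [ 507. -269.  239.]
252 497 [ 487. -258.  225.]
264 490 [ 467. -247.  215.]
276 481 [ 446. -234.  202.]
288 476 [ 424. -227.  189.]
300 467 [ 403. -215.  165.]
324 451 [ 356. -201.   87.]
(440, 215) [ 685. -132.  214.]
(400, 262) [677. -65.  21.]
(345, 325) [453. -85.   6.]
(320, 370) [ 409.  -56. -169.]
(500, 265) [ 701. -280.  161.]
(430, 298) [ 636. -182.   21.]
(385, 330) [ 505. -157.    7.]
(360, 380) [ 410. -173.  -68.]
(398, 345) [ 497. -199.    2.]
(406, 345) [ 392. -264.  193.]
```

```bash
cat >> h.py <<'E'
def rows(*wps, st=None, p0=None):
    """wps: (x,y,z,psi,grip) world waypoints -> jog rows from current pose (or p0=(x,y,z,psi))"""
    if p0 is None:
        st=st or manip.read_state(); x0,y0,z0=st['eef_pos']; psi=st['eef_rot'][2]
    else: x0,y0,z0,psi=p0
    c,s=np.cos(psi),np.sin(psi); out=[]; pr=(x0,y0,z0,psi)
    for x,y,z,p,g in wps:
        tw=(psi-p+np.pi)%(2*np.pi)-np.pi; tp=(pr[3]-p+np.pi)%(2*np.pi)-np.pi
        n=max(np.linalg.norm([x-pr[0],y-pr[1],z-pr[2]])/62.5,abs(tp)/0.187)
        dx,dy=x-x0,y-y0
        out.append(f"{c*dx+s*dy:.1f} {s*dx-c*dy:.1f} {z0-z:.1f} {tw:.3f} {g}   [minrows {n:.1f}]"); pr=(x,y,z,p)
    print("\n".join(out))
E
python3 - <<'E'
from h import *
rows((490,230,260,np.pi/2,94))
E
```

```text
-345.9 -133.4 -41.0 1.132 94   [minrows 6.1]
```

>>> jog_arm(
  deltas="-43 -17 -5 0.14 94; -86 -33 -10 0.28 80; -130 -50 -15 0.42 60; -173 -67 -20 0.56 42; -216 -83 -25 0.70 42; -260 -100 -31 0.85 42; -303 -117 -36 0.99 42; -346 -133 -41 1.132 42; -346 -133 -41 1.132 42; -346 -133 -41 1.132 42",
)

```text
clock: 1.35
eef_pos: [490.0, 230.7, 260.0]
eef_rot: [-3.141, 0.0, 1.572]
wrist_force: [-0.7, -0.3, -0.1]
finger_gap: 41.9
```

```bash
cat > look.py <<'E'
import sys
from h import *
nm=sys.argv[1]
st,im,d,cal=snap('wrist')
np.savez(f'pics/{nm}.npz',im=im,d=d,**{k:st[k] for k in('eef_pos','eef_rot')})
cv2.imwrite(f'pics/{nm}.png',im[:,:,::-1])
print(st['clock'],np.round(st['eef_pos'],1),np.round(st['eef_rot'],3),st['finger_gap'],np.round(st['wrist_force'],1))
E
python3 look.py w1
```

```text
1.35 [490.  230.7 260. ] [-3.141  0.     1.572] 41.92025864508679 [-0.7 -0.3 -0.1]
```

View pics/w1.png

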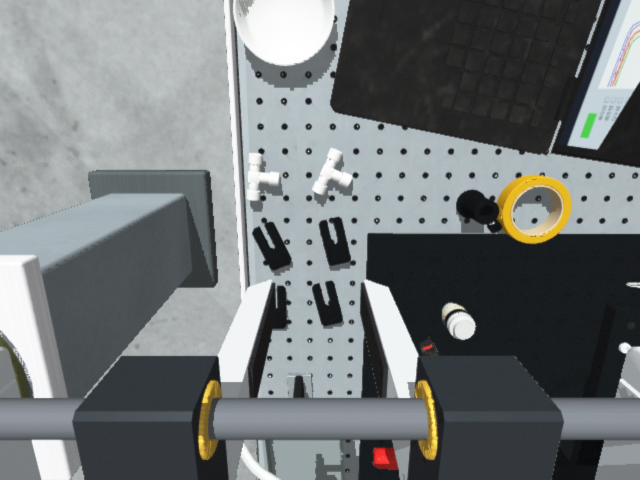

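```bash
cat > seg.py <<'E'
import sys
from h import *
def seg(im,d,cal,st,tag,xr=(432,545),yr=(85,370)):
    W=cloud(d,cal,st); res=[]
    tz=np.nanmedian(W[...,2][(np.abs(W[...,2])<6)&(W[...,0]>xr[0])&(W[...,0]<xr[1])&(W[...,1]>yr[0])&(W[...,1]<yr[1])])
    roi=(W[...,0]>xr[0])&(W[...,0]<xr[1])&(W[...,1]>yr[0])&(W[...,1]<yr[1])&(W[...,2]>tz+4)&(W[...,2]<tz+25)
    g=im.max(2)
    for kind,m,z in(('clamp',roi&(g<90),8),('tee',roi&(g>130),12)):
        n,l,s,c=cv2.connectedComponentsWithStats(m.astype(np.uint8))
        for i in range(1,n):
            if s[i,4]<60: continue
            P=np.stack(np.nonzero(l==i)[::-1],1); 
            Q=np.array([px2w(u,v,z,cal,st)[:2] for u,v in P],np.float32)
            (cx,cy),(w,h),a=cv2.minAreaRect(Q); M=Q.mean(0)
            b=cv2.boxPoints(((cx,cy),(w,h),a)); e=max((b[1]-b[0],b[2]-b[1]),key=np.linalg.norm); an=np.arctan2(e[1],e[0])%np.pi
            print(tag,kind,'px',np.round(c[i]),'c',np.round([cx,cy],1),'mean',np.round(M,1),'long',round(max(w,h),1),'short',round(min(w,h),1),'ang(long)',round(an,3),'n',s[i,4],'tz',round(float(tz),1))
if __name__=='__main__':
    for f in sys.argv[1:]:
        z=np.load(f'pics/{f}.npz'); n='wrist' if f[0]=='w' else ('top' if f[0]=='t' else 'scene')
        st={k:z[k] for k in('eef_pos','eef_rot')} if n=='wrist' else None
        seg(z['im'],z['d'],optics.get_calibration(n),st,f)
E
python3 seg.py w1 top0
python3 - <<'E'
from h import *
z=np.load('pics/w1.npz'); st={k:z[k] for k in('eef_pos','eef_rot')};cal=optics.get_calibration('wrist')
W=cloud(z['d'],cal,st)
for u in range(226,262,3): print(u,np.round(W[330,u],0) if 0 else np.round(W[130,u],0))
# dish rim fit
z=np.load('pics/top0.npz');W=cloud(z['d'],optics.get_calibration('top'))
m=(W[...,2]>13)&(W[...,2]<24)&(W[...,0]>400)&(W[...,0]<530)&(W[...,1]>360)&(W[...,1]<480)&(z['im'].min(2)>150)
Q=W[m][:,:2].astype(np.float32); print('dish',cv2.minEnclosingCircle(Q),len(Q))
E
```

```text
w1 clamp px [354.  89.] c [524.5 344.9] mean [526.3 345.9] long 53.9 short 43.9 ang(long) 1.553 n 2214 tz -0.3
w1 clamp px [335. 243.] c [508.7 187.9] mean [509.1 186.1] long 53.1 short 25.6 ang(long) 1.809 n 881 tz -0.3
w1 clamp px [276. 250.] c [438.9 182.2] mean [443.6 178.3] long 52.5 short 26.6 ang(long) 1.996 n 696 tz -0.3
w1 clamp px [328. 305.] c [501.1 112.4] mean [501.6 110.7] long 53.6 short 25.5 ang(long) 1.809 n 780 tz -0.3
w1 clamp px [281. 308.] c [446.9 109. ] mean [446.8 107.7] long 49.4 short 14.1 ang(long) 1.47 n 359 tz -0.3
w1 tee px [285.  63.] c [458.  368.9] mean [458.  369.1] long 31.8 short 3.3 ang(long) 0.029 n 98 tz -0.3
w1 tee px [331. 173.] c [508.  260.8] mean [503.7 263.4] long 48.3 short 33.4 ang(long) 1.142 n 781 tz -0.3
w1 tee px [271. 178.] c [440.5 258.3] mean [441.  258.2] long 17.2 short 13.6 ang(long) 3.014 n 191 tz -0.3
top0 clamp px [192. 250.] c [524.2 344.7] mean [526.4 345.1] long 55.4 short 42.4 ang(long) 1.55 n 424 tz -0.9
top0 clamp px [265. 257.] c [507.4 186.2] mean [508.  183.9] long 49.8 short 24.4 ang(long) 1.818 n 192 tz -0.9
top0 clamp px [299. 260.] c [499.9 110.4] mean [500.9 107.5] long 49.3 short 24.8 ang(long) 1.797 n 194 tz -0.9
top0 clamp px [269. 287.] c [437.  180.4] mean [442.8 175.4] long 49.0 short 24.6 ang(long) 2.016 n 145 tz -0.9
top0 clamp px [301. 286.] c [440.8 107.2] mean [442.4 103.9] long 44.0 short 17.5 ang(long) 1.551 n 119 tz -0.9
top0 tee px [229. 261.] c [505.4 260.1] mean [501.5 261.9] long 50.5 short 34.4 ang(long) 1.213 n 184 tz -0.9
226 [ 215.  293. -802.]
229 [ 224.  293. -803.]
232 [403. 307.  12.]
235 [406. 307.  12.]
238 [408. 307.   2.]
241 [410. 307.  -0.]
244 [413. 307.  -1.]
247 [417. 307.   1.]
250 [420. 307.  -1.]
253 [423. 307.   2.]
256 [426. 307.  -1.]
259 [429. 307.  -0.]
dish ((448.2511901855469, 408.8959655761719), 65.26909637451172) 262
```

```bash
sed -i 's/xr=(432,545),yr=(85,370)/xr=(413,545),yr=(60,345)/' seg.py; python3 seg.py w1 top0 | grep -v 34
python3 - <<'E'
from h import *
z=np.load('pics/w1.npz');im=z['im'][:,:,::-1]
cv2.imwrite('pics/c3.png',cv2.resize(im[0:350,225:385],None,fx=1.7,fy=1.7,interpolation=cv2.INTER_CUBIC)) if 0 else cv2.imwrite('pics/c3.png',cv2.resize(im[140:335,235:395],None,fx=3,fy=3,interpolation=cv2.INTER_CUBIC))
# dish
z=np.load('pics/top0.npz');cal=optics.get_calibration('top')
for u in (138,184,): print(px2w(u,282,18,cal))
for v in (261,303): print(px2w(162,v,18,cal))
E
```

```text
w1 clamp px [354. 102.] c [524.2 331.7] mean [526.1 333.5] long 43.9 short 27.5 ang(long) 3.124 n 1094 tz -0.3
w1 clamp px [335. 243.] c [508.7 187.9] mean [509.1 186.1] long 53.1 short 25.6 ang(long) 1.809 n 882 tz -0.3
w1 clamp px [272. 248.] c [438.9 182.2] mean [439.7 180.8] long 52.5 short 26.6 ang(long) 1.996 n 903 tz -0.3
w1 clamp px [328. 305.] c [501.1 112.4] mean [501.6 110.7] long 53.6 short 25.5 ang(long) 1.809 n 781 tz -0.3
w1 clamp px [280. 309.] c [445.2 107.4] mean [446.5 105.2] long 52.8 short 14.2 ang(long) 1.539 n 398 tz -0.3
w1 tee px [331. 173.] c [508.  260.8] mean [503.7 263.4] long 48.3 short 33.4 ang(long) 1.142 n 781 tz -0.3
w1 tee px [258. 177.] c [432.7 258.3] mean [427.9 259.1] long 48.9 short 33.0 ang(long) 1.466 n 771 tz -0.3
top0 clamp px [265. 257.] c [507.4 186.2] mean [508.  183.9] long 49.8 short 24.4 ang(long) 1.818 n 192 tz -0.9
top0 clamp px [299. 260.] c [499.9 110.4] mean [500.8 107.5] long 49.3 short 24.8 ang(long) 1.797 n 193 tz -0.9
top0 clamp px [268. 289.] c [436.8 180.8] mean [438.9 177.8] long 50.0 short 24.6 ang(long) 2.016 n 191 tz -0.9
top0 clamp px [302. 288.] c [438.6 106. ] mean [438.5 102.7] long 50.5 short 21.9 ang(long) 1.551 n 184 tz -0.9
top0 tee px [231. 295.] c [430.2 257.8] mean [426.2 258.7] long 48.3 short 32.3 ang(long) 1.48 n 181 tz -0.9
[458.38194257 460.80474921  18.        ]
[456.3528881  360.06151341  18.        ]
[503.39829926 408.93348052  18.        ]
[411.68954788 407.5253643   18.        ]
```

View pics/c3.png

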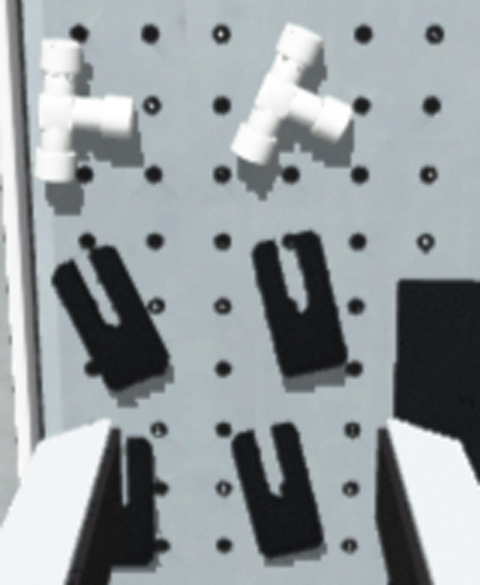

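```bash
python3 - <<'E'
from h import *
rows((515.5,256.5,90,2.71,36),(515.5,256.5,16,2.71,36))
print()
rows((515.5,256.5,60,2.71,0),(451,395,70,3.04,0),(451,395,21,3.04,0),p0=(515.5,256.5,16,2.71))
E
```

```text
25.4 25.8 170.2 -1.137 36   [minrows 6.1]
25.4 25.8 244.2 -1.137 36   [minrows 1.2]

0.0 0.0 -44.0 0.000 0   [minrows 0.7]
116.5 98.8 -54.0 -0.330 0   [minrows 2.4]
116.5 98.8 -5.0 -0.330 0   [minrows 0.8]
```

>>> jog_arm(
  deltas="4 4 25 -0.17 36; 8 8 50 -0.34 36; 12 12 75 -0.51 36; 16 16 100 -0.68 36; 20 20 125 -0.85 36; 24 24 150 -1.02 36; 25.5 26 172 -1.137 36; 25.5 26 210 -1.137 36; 25.5 26 244 -1.137 36; 25.5 26 244 -1.137 36",
  squeeze=30,
)

```text
clock: 2.65
eef_pos: [515.7, 257.0, 15.7]
eef_rot: [-3.141, -0.0, 2.71]
wrist_force: [-0.2, -0.0, -0.2]
finger_gap: 35.7
```

```bash
python3 look.py w2
```

```text
2.65 [515.7 257.   15.7] [-3.141 -0.     2.71 ] 35.72667148335191 [-0.2 -0.  -0.2]
```

View pics/w2.png

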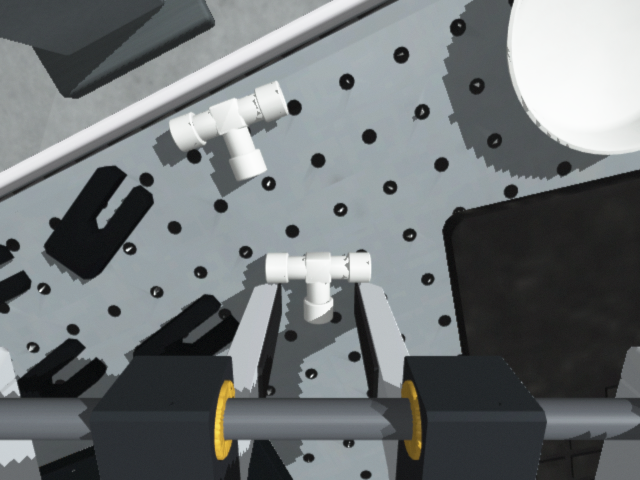

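```bash
python3 - <<'E'
from h import *
rows((515.5,256.5,60,2.71,0),(456,410,75,3.1,0),(456,410,21,3.1,0))
E
```

```text
-0.1 -0.5 -43.9 0.000 0   [minrows 0.7]
118.2 114.1 -58.9 -0.390 0   [minrows 2.6]
118.2 114.1 -4.9 -0.390 0   [minrows 0.9]
```

>>> jog_arm(
  deltas="0 0 0 0 6; 0 0 0 0 6; 0 0 0 0 6; 0 0 -25 0 6; 10 10 -58 -0.05 6; 45 43 -59 -0.15 6; 80 77 -59 -0.27 6; 112 108 -59 -0.37 6; 118 114 -59 -0.39 6; 118 114 -30 -0.39 6",
  squeeze=30,
)

```text
clock: 3.95
eef_pos: [458.0, 410.0, 47.9]
eef_rot: [3.139, 0.003, 3.098]
wrist_force: [0.5, -0.2, -0.6]
finger_gap: 13.3
```

```bash
python3 look.py w3; python3 - <<'E'
from h import *
rows((456,410,20,3.1,0),(456,410,75,3.1,0),(440.7,257,70,3.04,0),(440.7,257,16,3.04,0))
E
```

```text
3.95 [458.  410.   47.9] [3.139e+00 3.000e-03 3.098e+00] 13.341885786549401 [ 0.5 -0.2 -0.6]
0.3 2.1 22.6 -0.003 0   [minrows 0.4]
0.3 2.1 -32.4 -0.003 0   [minrows 0.9]
8.9 -151.4 -27.4 0.057 0   [minrows 2.5]
8.9 -151.4 26.6 0.057 0   [minrows 0.9]
```

View pics/w3.png

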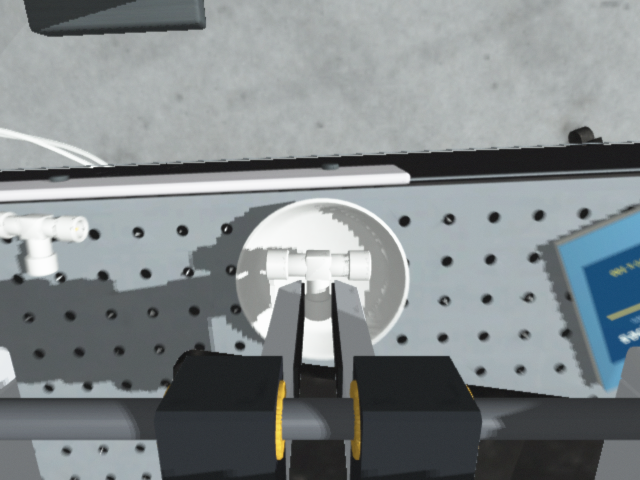

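```bash
python3 - <<'E'
from h import *
rows((456,410,20.7,3.1,0),(456,410,75,3.1,0),(440.7,257,70,3.04,0),(440.7,257,16,3.04,0),p0=(456,410,45.7,3.1))
E
```

```text
0.0 0.0 25.0 0.000 0   [minrows 0.4]
0.0 0.0 -29.3 0.000 0   [minrows 0.9]
8.9 -153.5 -24.3 0.060 0   [minrows 2.5]
8.9 -153.5 29.7 0.060 0   [minrows 0.9]
```

>>> jog_arm(
  deltas="0 0 22 0 6; 0 0 25 0 6; 0 0 25 0 26; 0 0 25 0 30; 0 0 -29 0 34; 3 -50 -28 0.02 36; 6 -105 -25 0.04 36; 9 -153 -25 0.06 36; 9 -153.5 10 0.06 36; 9 -153.5 30 0.06 36",
)

```text
clock: 5.25
eef_pos: [441.6, 255.5, 16.3]
eef_rot: [3.141, 0.001, 3.037]
wrist_force: [-0.1, 0.0, -0.7]
finger_gap: 36.0
```

```bash
python3 look.py w4
```

```text
5.25 [441.6 255.5  16.3] [3.141e+00 1.000e-03 3.037e+00] 35.99393152475605 [-0.1  0.  -0.7]
```

View pics/w4.png

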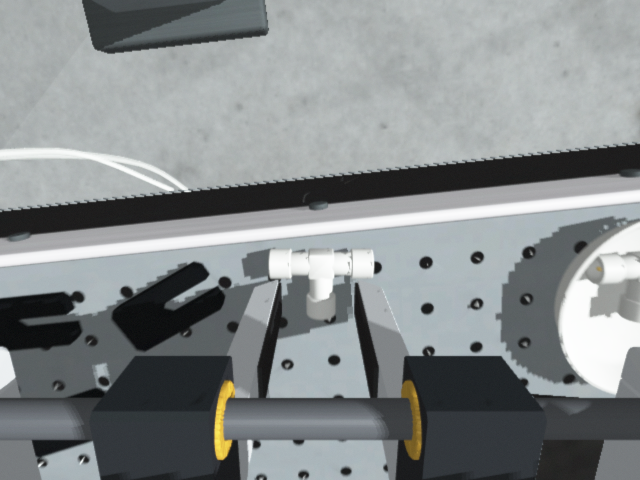

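```bash
python3 - <<'E'
from h import *
rows((485,411,75,3.14,0),(485,411,21,3.14,0),p0=(440.7,257,15.7,3.04))
E
```

```text
-28.5 157.7 -59.3 -0.100 0   [minrows 2.7]
-28.5 157.7 -5.3 -0.100 0   [minrows 0.9]
```

>>> jog_arm(
  deltas="0 0 0 0 6; 0 0 0 0 6; 0 0 0 0 6; 0 0 -30 0 6; -5 15 -59 -0.02 6; -12 65 -59 -0.05 6; -20 115 -59 -0.08 6; -28.5 157.7 -59 -0.1 6; -28.5 157.7 -59 -0.1 6; -28.5 157.7 -35 -0.1 6",
)

```text
clock: 6.55
eef_pos: [486.7, 410.3, 52.7]
eef_rot: [3.14, 0.002, 3.138]
wrist_force: [-0.3, -0.7, 0.0]
finger_gap: 12.9
```

```bash
python3 look.py w5
```

```text
6.55 [486.7 410.3  52.7] [3.140e+00 2.000e-03 3.138e+00] 12.90027042482744 [-0.3 -0.7  0. ]
```

View pics/w5.png

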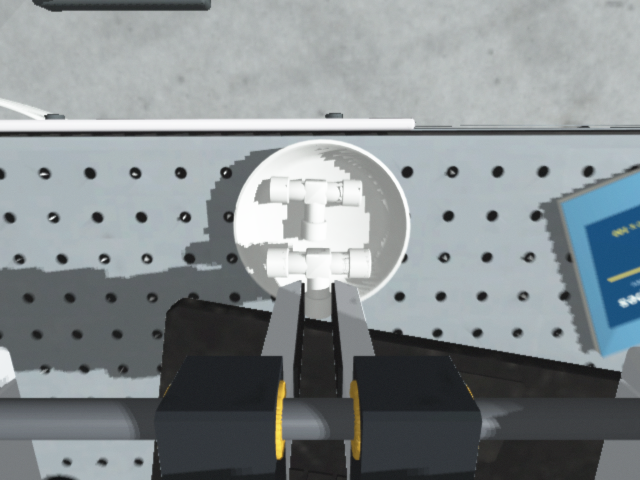

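```bash
python3 - <<'E'
from h import *
rows((485,411,21,3.14,0),(508,187,80,1.81,0),(508,187,15,1.81,0),p0=(485,411,50.7,3.14))
E
```

```text
0.0 0.0 29.7 0.000 0   [minrows 0.5]
-23.4 -224.0 -29.3 1.330 0   [minrows 7.1]
-23.4 -224.0 35.7 1.330 0   [minrows 1.0]
```

>>> jog_arm(
  deltas="0 0 22 0 6; 0 0 29 0 6; 0 0 29 0 24; 0 0 29 0 28; 0 0 -20 0 30; -2 -20 -50 0.16 34; -5 -60 -60 0.34 38; -9 -100 -60 0.52 38; -13 -140 -60 0.70 38; -17 -180 -60 0.88 38",
)

```text
clock: 7.85
eef_pos: [502.4, 228.3, 112.3]
eef_rot: [3.141, 0.0, 2.252]
wrist_force: [0.2, -0.2, 0.4]
finger_gap: 37.9
```

```bash
python3 - <<'E'
from h import *
p0=(485+17,411-180,110.7,3.14-.88)
rows((508,187,80,1.81,0),(508,187,15,1.81,0),p0=p0)
E
```

```text
-37.8 -23.4 30.7 0.450 0   [minrows 2.4]
-37.8 -23.4 95.7 0.450 0   [minrows 1.0]
```

>>> jog_arm(
  deltas="-13 -8 10 0.15 38; -26 -16 20 0.31 38; -38 -23.4 31 0.45 38; -38 -23.4 60 0.45 38; -38 -23.4 96 0.45 38; -38 -23.4 96 0.45 38; -38 -23.4 96 0.45 38; -38 -23.4 96 0.45 10; -38 -23.4 96 0.45 10; -38 -23.4 96 0.45 10",
)

```text
clock: 9.1
eef_pos: [508.6, 185.6, 15.8]
eef_rot: [3.141, 0.0, 1.808]
wrist_force: [-3.2, -2.0, 5.8]
finger_gap: 25.4
```

```bash
python3 look.py w6
```

```text
9.1 [508.6 185.6  15.8] [3.141 0.    1.808] 25.355868776269777 [-3.2 -2.   5.8]
```

View pics/w6.png

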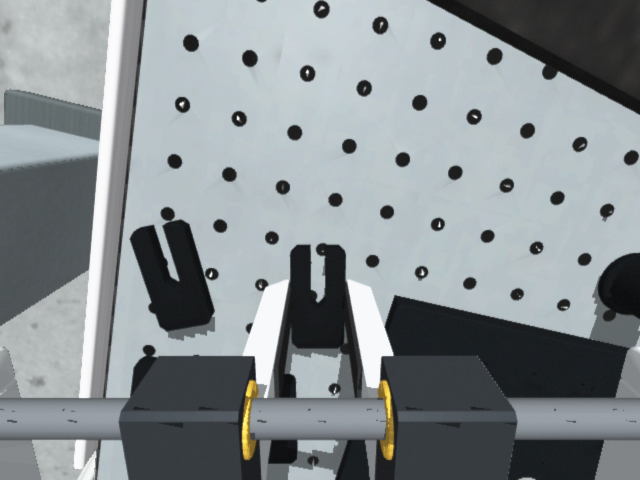

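```bash
python3 - <<'E'
from h import *
for n in('top','scene'):
    z=np.load(f'pics/{n}0.npz');cal=optics.get_calibration(n);W=cloud(z['d'],cal);im=z['im'].astype(int)
    blue=(im[...,2]>im[...,0]+50)&(W[...,2]>168)&(W[...,2]<182)&(W[...,1]>-350)&(W[...,1]<-190)&(W[...,0]<520)&(W[...,0]>370)
    v,u=np.nonzero(blue); Q=np.array([px2w(a,b,175,cal)[:2] for a,b in zip(u,v)],np.float32)
    print(n,cv2.minAreaRect(Q),len(Q),np.median(W[blue][:,2]))
    red=(im[...,0]>im[...,1]+80)&(im[...,0]>im[...,2]+80)&(W[...,2]>100)&(W[...,2]<205)&(W[...,1]>-350)&(W[...,1]<-190)&(W[...,0]<480)
    print('red',np.nanmin(W[red],0),np.nanmax(W[red],0),np.median(W[red],0))
    tr=(np.abs(im-im.mean(2,keepdims=True)).max(2)<12)&(W[...,2]>24)&(W[...,2]<34)&(W[...,1]>-260)&(W[...,1]<-60)&(W[...,0]<540)&(W[...,0]>400)&(im.max(2)>90)
    v,u=np.nonzero(tr);Q=np.array([px2w(a,b,30,cal)[:2] for a,b in zip(u,v)],np.float32); print('tray',cv2.minAreaRect(Q),len(Q))
    h=(im.max(2)<70)&(W[...,2]>44)&(W[...,2]<60)&(W[...,1]>-60)&(W[...,1]<60)&(W[...,0]<540)&(W[...,0]>400)
    v,u=np.nonzero(h)
    if len(u): Q=np.array([px2w(a,b,52,cal)[:2] for a,b in zip(u,v)],np.float32); print('fin',cv2.minAreaRect(Q),len(Q))
E
```

```text
top ((471.7650451660156, -262.1502380371094), (88.45443725585938, 112.92749786376953), 2.159675359725952) 661 174.0065785212847
red [ 390.50140154 -263.59843471  116.80530537] [ 401.60845214 -252.53992838  194.65136505] [ 396.27819834 -254.58064648  172.99142951]
tray ((473.8567810058594, -134.6029052734375), (150.10162353515625, 130.46163940429688), 89.38835144042969) 314
scene ((472.8709716796875, -263.986572265625), (90.95162200927734, 113.15107727050781), 2.3048219680786133) 791 175.70566075758336
red [ 390.15445776 -266.20043969  111.11437106] [ 432.39290719 -249.76661249  196.43373298] [ 393.17825279 -262.08537648  161.7943394 ]
tray ((471.9638671875, -139.08995056152344), (135.56561279296875, 158.85804748535156), 0.9421114325523376) 288
fin ((463.05377197265625, -3.793628692626953), (28.682493209838867, 12.425503730773926), 81.90605163574219) 50
```

```bash
python3 - <<'E'
from h import *
rows((508,187,120,1.81,0),(490,-20,265,1.7,0),(472,-243,265,1.61,0),p0=(508,187,14.7,1.81))
E
```

```text
0.0 0.0 -105.3 0.000 0   [minrows 1.7]
-196.8 -66.5 -250.3 0.110 0   [minrows 4.1]
-409.2 -136.9 -250.3 0.200 0   [minrows 3.6]
```

>>> jog_arm(
  deltas="0 0 -50 0 10; -5 -2 -105 0 10; -50 -17 -140 0.03 10; -98 -33 -170 0.05 10; -147 -49 -200 0.08 10; -200 -67 -225 0.11 10; -255 -86 -250 0.13 10; -311 -105 -250 0.16 10; -368 -123 -250 0.18 10; -409 -137 -250 0.2 10",
)

```text
clock: 10.4
eef_pos: [470.7, -246.3, 265.3]
eef_rot: [-3.141, -0.0, 1.606]
wrist_force: [0.9, 0.5, -0.9]
finger_gap: 25.2
```

```bash
python3 look.py w7; python3 - <<'E'
from h import *
st,im,d,c=snap('scene'); cv2.imwrite('pics/scene1.png',im[:,:,::-1])
E
```

```text
10.4 [ 470.7 -246.3  265.3] [-3.141 -0.     1.606] 25.155308654233558 [ 0.9  0.5 -0.9]
```

View pics/w7.png

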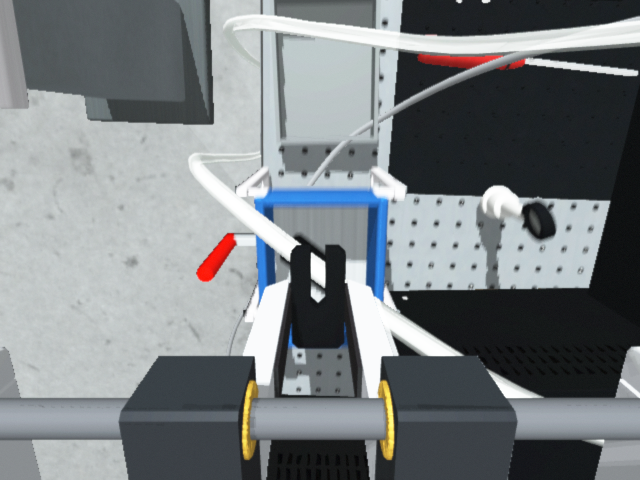

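View pics/scene1.png

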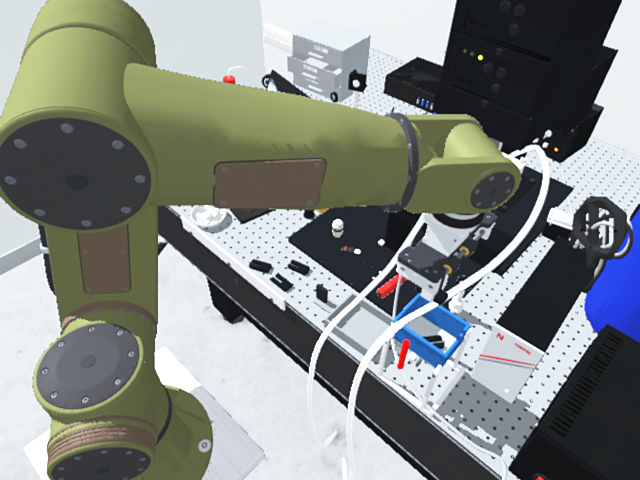

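>>> jog_arm(
  deltas="0 0 8 0 10; 0 0 16 0 10; 0 0 22 0 10; 0 0 26 0 10; 0 0 29 0 10; 0 0 31 0 10; 0 0 33 0 10; 0 0 35 0 10; 0 0 37 0 10; 0 0 39 0 10",
)

```text
clock: 11.75
eef_pos: [471.4, -244.1, 226.3]
eef_rot: [3.142, 0.0, 1.608]
wrist_force: [-0.1, 0.2, -0.8]
finger_gap: 25.9
```

>>> jog_arm(
  deltas="0 0 1 0 10; 0 0 2 0 10; 0 0 3 0 10; 0 0 4 0 10; 0 0 5 0 10; 0 0 6 0 10; 0 0 7 0 10; 0 0 8 0 10; 0 0 9 0 10; 0 0 10 0 10",
)

```text
clock: 13.0
eef_pos: [471.4, -244.1, 216.4]
eef_rot: [-3.142, -0.0, 1.608]
wrist_force: [0.2, -0.5, -0.9]
finger_gap: 25.7
```

```bash
python3 look.py w8
```

```text
13.0 [ 471.4 -244.1  216.4] [-3.142 -0.     1.608] 25.678064014295344 [ 0.2 -0.5 -0.9]
```

View pics/w8.png

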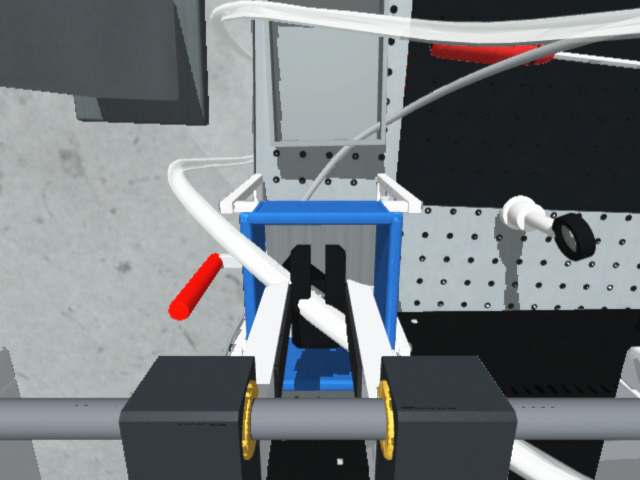

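>>> jog_arm(
  deltas="0 0 35 0 10; 0 0 66 0 10; 0 0 66 0 10; 0 0 66 0 33; 0 0 66 0 33; 0 0 66 0 33; 0 0 30 0 33; 0 0 -20 0 33; 4 0 -45 0 36; 50 0 -45 0 36",
)

```text
clock: 14.3
eef_pos: [470.0, -195.1, 263.6]
eef_rot: [3.138, 0.002, 1.605]
wrist_force: [0.3, -0.4, -1.1]
finger_gap: 35.8
```

```bash
python3 look.py w9; python3 - <<'E'
from h import *
c,s=np.cos(1.61),np.sin(1.61)
print(472+50*c,-243+50*s)
E
```

```text
14.3 [ 470.  -195.1  263.6] [3.138e+00 2.000e-03 1.605e+00] 35.83840789227016 [ 0.3 -0.4 -1.1]
470.0403184113506 -193.03841827893046
```

View pics/w9.png

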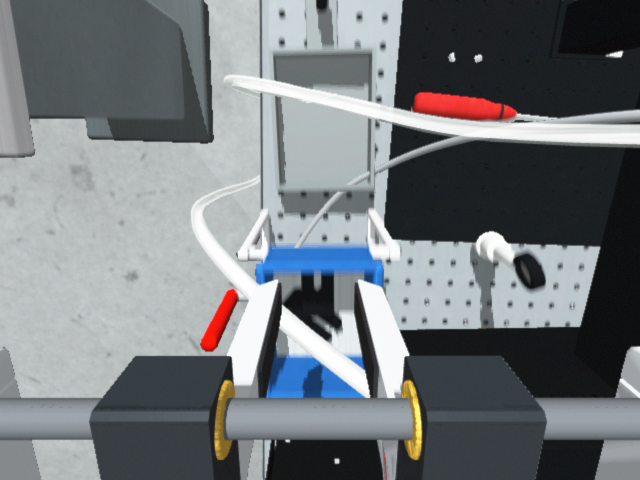

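```bash
python3 - <<'E'
from h import *
rows((495,10,200,1.7,0),(500.5,111.5,90,1.805,0),p0=(470,-193,260.7,1.61))
E
```

```text
201.9 32.9 60.7 -0.090 0   [minrows 3.4]
303.1 42.4 170.7 -0.195 0   [minrows 2.4]
```

>>> jog_arm(
  deltas="50 8 10 -0.02 38; 100 16 25 -0.04 38; 150 25 42 -0.07 38; 202 33 61 -0.09 38; 240 37 95 -0.13 38; 275 40 133 -0.17 38; 303 42.4 165 -0.195 38; 303 42.4 171 -0.195 38; 303 42.4 171 -0.195 38; 303 42.4 171 -0.195 38",
)

```text
clock: 15.6
eef_pos: [501.4, 109.5, 91.8]
eef_rot: [3.14, 0.0, 1.802]
wrist_force: [-0.1, -0.1, -0.1]
finger_gap: 38.1
```

```bash
python3 look.py w10; python3 seg.py w10
```

```text
15.6 [501.4 109.5  91.8] [3.14  0.    1.802] 38.10482516759351 [-0.1 -0.1 -0.1]
w10 clamp px [244. 122.] c [438.9 181.6] mean [439.5 180.5] long 51.8 short 26.4 ang(long) 1.997 n 3239 tz -0.3
w10 clamp px [398. 210.] c [545.2 146.6] mean [545.1 148.9] long 97.6 short 2.2 ang(long) 1.57 n 432 tz -0.3
w10 clamp px [225. 238.] c [439.7 107.1] mean [439.7 105.8] long 52.8 short 26.0 ang(long) 1.572 n 2546 tz -0.3
w10 clamp px [318. 252.] c [500.8 112. ] mean [501.4 110.4] long 52.4 short 25.1 ang(long) 1.811 n 2366 tz -0.3
```

View pics/w10.png

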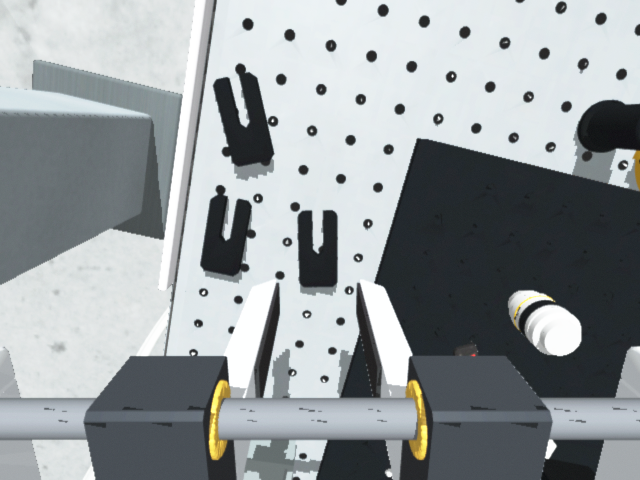

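>>> jog_arm(
  deltas="0 0 35 0 38; 0 0 75 0 38; 0 0 75 0 38; 0 0 75 0 10; 0 0 75 0 10; 0 0 75 0 10; 0 0 50 0 10; 0 0 0 0 10; 0 0 -50 0 10; 0 0 -100 0 10",
)

```text
clock: 16.9
eef_pos: [500.3, 110.3, 192.2]
eef_rot: [-3.142, -0.0, 1.803]
wrist_force: [0.5, -0.2, -0.9]
finger_gap: 25.3
```

```bash
python3 - <<'E'
from h import *
print(manip.read_state()['finger_gap'])
rows((490,0,250,1.75,0),(471,-275,250,1.61,0),(471,-275,150,1.61,0),p0=(500.5,111.5,189.7,1.805))
E
```

```text
25.3458580985165
-106.0 -36.1 -60.3 0.055 0   [minrows 2.0]
-369.1 -118.4 -60.3 0.195 0   [minrows 4.4]
-369.1 -118.4 39.7 0.195 0   [minrows 1.6]
```

>>> jog_arm(
  deltas="-53 -18 -30 0.03 10; -106 -36 -60 0.055 10; -160 -53 -60 0.08 10; -215 -70 -60 0.11 10; -270 -87 -60 0.14 10; -325 -105 -60 0.17 10; -374 -120 -60 0.195 10; -374 -120 -60 0.195 10; -374 -120 -10 0.195 10; -374 -120 38 0.195 10",
)

```text
clock: 18.15
eef_pos: [470.0, -280.4, 151.5]
eef_rot: [3.141, 0.0, 1.609]
wrist_force: [-2.8, -2.6, 39.6]
finger_gap: 25.5
```

```bash
python3 look.py w11
```

```text
18.15 [ 470.  -280.4  151.5] [3.141 0.    1.609] 25.49948511378177 [-2.8 -2.6 39.6]
```

View pics/w11.png

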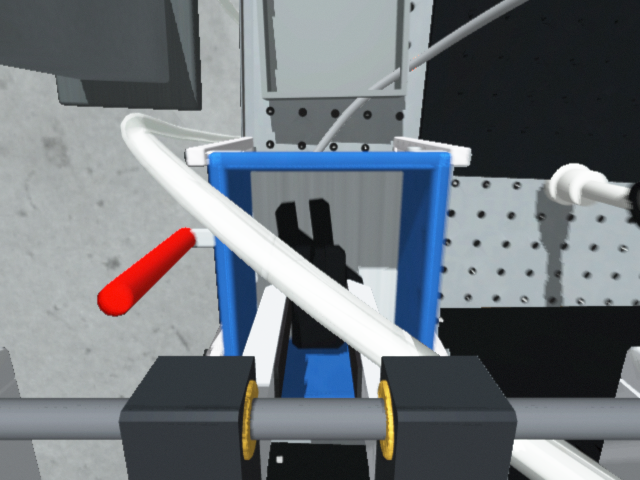

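>>> jog_arm(
  deltas="0 0 -8 0 10; 0 0 -8 0 33; 0 0 -8 0 33; 0 0 -8 0 33; 0 0 -40 0 33; 0 0 -90 0 33; 20 0 -110 0 36; 70 0 -110 0 36; 125 0 -110 0 36; 180 0 -110 0 36",
)

```text
clock: 19.45
eef_pos: [462.5, -99.2, 261.8]
eef_rot: [-3.141, -0.0, 1.608]
wrist_force: [0.8, 0.6, 0.5]
finger_gap: 35.8
```

```bash
python3 look.py w12;  python3 - <<'E'
from h import *
rows((443.5,106.5,90,1.572,0),p0=(471+180*np.cos(1.61),-280+180*np.sin(1.61),261.7,1.61))
E
```

```text
19.45 [462.5 -99.2 261.8] [-3.141 -0.     1.608] 35.81631019017013 [0.8 0.6 0.5]
207.3 -12.3 171.7 0.038 0   [minrows 4.3]
```

View pics/w12.png

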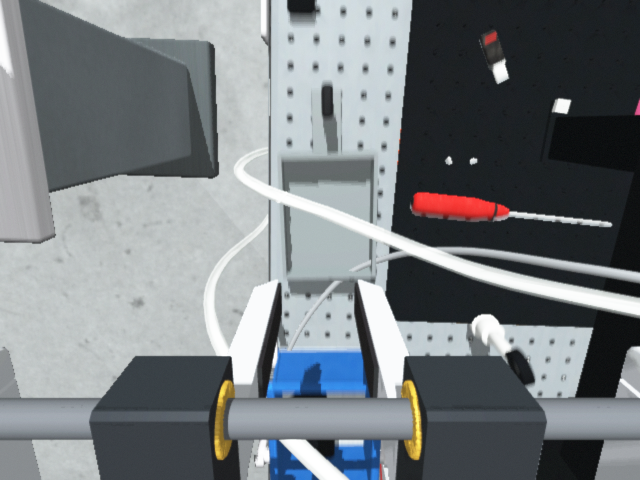

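>>> jog_arm(
  deltas="45 -2 25 0.01 36; 90 -5 50 0.02 36; 135 -8 80 0.03 36; 175 -10 120 0.035 36; 207 -12.3 160 0.038 36; 207 -12.3 190 0.038 36; 207 -12.3 200 0.038 36; 207 -12.3 200 0.038 36; 207 -12.3 200 0.038 36; 207 -12.3 200 0.038 36",
)

```text
clock: 20.75
eef_pos: [443.8, 104.9, 63.3]
eef_rot: [3.14, -0.0, 1.569]
wrist_force: [-0.1, -0.9, 0.2]
finger_gap: 35.8
```

```bash
python3 look.py w13; python3 seg.py w13;  python3 - <<'E'
from h import *
st,im,d,cal=snap('top'); np.savez('pics/top1.npz',im=im,d=d); im=im[:,:,::-1]
cv2.imwrite('pics/c4.png',cv2.resize(im[210:330,330:550],None,fx=3.6,fy=3.6,interpolation=cv2.INTER_CUBIC))
W=cloud(d,cal); print(np.round(W[262:290:4,466:520:8,2]))
E
```

```text
20.75 [443.8 104.9  63.3] [ 3.14  -0.     1.569] 35.8126681990953 [-0.1 -0.9  0.2]
w13 clamp px [308. 137.] c [438.5 181.5] mean [439.1 180.3] long 51.7 short 25.8 ang(long) 1.995 n 3918 tz -0.2
w13 clamp px [493. 223.] c [545.  126.6] mean [545.2 130.8] long 137.6 short 4.7 ang(long) 1.571 n 1342 tz -0.2
w13 clamp px [310. 267.] c [439.2 107.2] mean [439.4 105.6] long 52.6 short 25.3 ang(long) 1.578 n 2976 tz -0.2
[[118. 121. 146. 214. 144. 142. 156.]
 [123. 135. 137. 212. 147. 144. 153.]
 [126. 115. 202. 140. 143. 146. 147.]
 [173. 136. 205. 133. 118. 118. 146.]
 [171. 142. 197. 126. 119. 122. 141.]
 [175. 184. 119. 117. 118. 170. 174.]
 [173. 190. 175. 174. 172.  -3. 132.]]
```

View pics/w13.png

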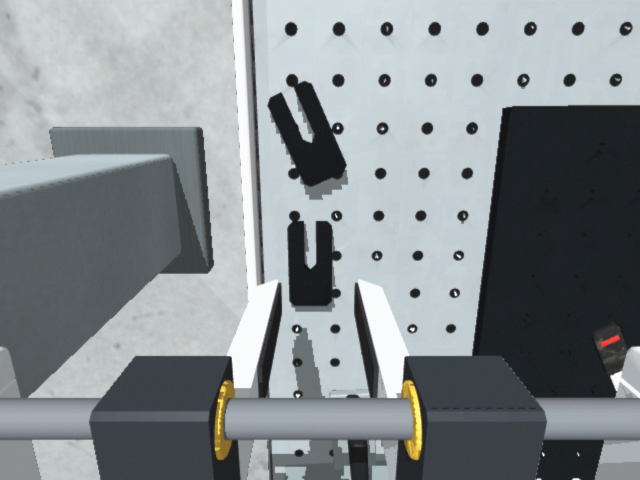

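View pics/c4.png

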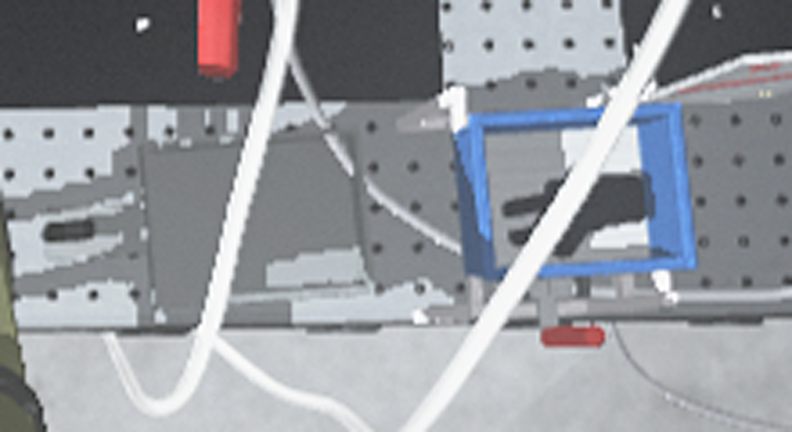

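>>> jog_arm(
  deltas="0 0 25 0 36; 0 0 47 0 36; 0 0 47 0 36; 0 0 47 0 10; 0 0 47 0 10; 0 0 47 0 10; 0 0 10 0 10; 0 0 -40 0 10; 0 0 -90 0 10; 0 0 -140 0 10",
)

```text
clock: 22.1
eef_pos: [442.9, 104.9, 204.3]
eef_rot: [3.141, -0.0, 1.57]
wrist_force: [0.4, -0.7, -1.3]
finger_gap: 25.9
```

```bash
python3 - <<'E'
from h import *
print(manip.read_state()['finger_gap'])
rows((460,0,255,1.58,0),(479,-243,255,1.61,0),(479,-243,172,1.61,0),p0=(443.5,106.5,201.7,1.572))
E
```

```text
25.879228029297582
-106.5 16.4 -53.3 -0.008 0   [minrows 1.9]
-349.5 35.1 -53.3 -0.038 0   [minrows 3.9]
-349.5 35.1 29.7 -0.038 0   [minrows 1.3]
```

>>> jog_arm(
  deltas="-40 5 -30 0 10; -95 13 -53 -0.01 10; -150 20 -53 -0.02 10; -205 26 -53 -0.025 10; -260 30 -53 -0.03 10; -310 34 -53 -0.035 10; -349 35 -53 -0.038 10; -349 35 -53 -0.038 10; -349 35 -15 -0.038 10; -349 35 30 -0.038 10",
)

```text
clock: 23.35
eef_pos: [478.2, -243.3, 172.1]
eef_rot: [3.14, 0.001, 1.608]
wrist_force: [-0.1, 0.1, -1.0]
finger_gap: 25.2
```

```bash
python3 look.py w14
```

```text
23.35 [ 478.2 -243.3  172.1] [3.140e+00 1.000e-03 1.608e+00] 25.171353277753695 [-0.1  0.1 -1. ]
```

View pics/w14.png

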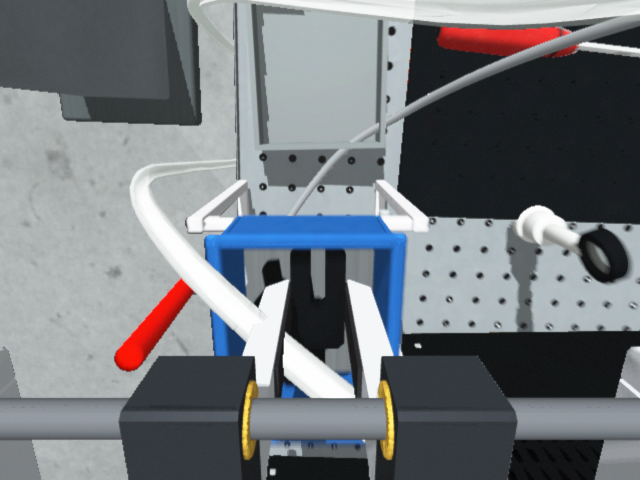

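>>> jog_arm(
  deltas="0 0 0 0 33; 0 0 0 0 33; 0 0 0 0 33; 0 0 -40 0 33; 10 0 -85 0 36; 60 0 -88 0 36; 115 0 -88 0 36; 170 0 -88 0 36; 225 0 -88 0 36; 280 0 -70 0 36",
)

```text
clock: 24.65
eef_pos: [467.9, 37.5, 244.3]
eef_rot: [3.137, 0.0, 1.608]
wrist_force: [0.6, -0.2, 0.4]
finger_gap: 35.9
```

```bash
python3 - <<'E'
from h import *
rows((442.5,182,60,1.996,0),p0=(479+280*np.cos(1.61),-243+280*np.sin(1.61),241.7,1.61))
E
```

```text
146.1 -19.8 181.7 -0.386 0   [minrows 3.7]
```

>>> jog_arm(
  deltas="40 -5 40 -0.1 36; 80 -10 85 -0.2 36; 120 -16 130 -0.3 36; 146 -20 170 -0.386 36; 146 -20 182 -0.386 36; 146 -20 182 -0.386 36; 146 -20 182 -0.386 36; 146 -20 182 -0.386 36; 146 -20 182 -0.386 36; 146 -20 182 -0.386 36",
)

```text
clock: 25.9
eef_pos: [442.3, 180.8, 60.7]
eef_rot: [3.141, 0.0, 1.994]
wrist_force: [0.5, -0.1, 0.7]
finger_gap: 35.9
```

```bash
python3 look.py w15; python3 seg.py w15;  python3 - <<'E'
from h import *
st,im,d,cal=snap('top'); np.savez('pics/top2.npz',im=im,d=d); im=im[:,:,::-1]
cv2.imwrite('pics/c5.png',cv2.resize(im[210:330,330:550],None,fx=3.6,fy=3.6,interpolation=cv2.INTER_CUBIC))
W=cloud(d,cal); print(np.round(W[246:290:4,466:520:8,2]))
E
```

```text
25.9 [442.3 180.8  60.7] [3.141 0.    1.994] 35.936634015907664 [ 0.5 -0.1  0.7]
w15 clamp px [590.  78.] c [527.3 335.5] mean [527.3 334.3] long 51.4 short 32.7 ang(long) 2.977 n 5659 tz -0.3
w15 clamp px [312. 267.] c [438.1 182.1] mean [438.7 180.8] long 52.4 short 25.9 ang(long) 1.992 n 3095 tz -0.3
w15 clamp px [468. 335.] c [545.  179.9] mean [545.2 179.6] long 33.7 short 6.1 ang(long) 1.568 n 321 tz -0.3
w15 clamp px [383. 470.] c [545.2  64.2] mean [545.1  63.9] long 16.6 short 4.9 ang(long) 2.038 n 83 tz -0.3
[[143. 133. 127. 122. 231. 116. 163.]
 [117. 120. 134. 120. 227. 121. 159.]
 [121. 129. 142. 118. 219. 122. 158.]
 [134. 137. 139. 214. 119. 117. 156.]
 [138. 138. 145. 211.  nan 145. 154.]
 [140. 137. 138. 207. 144. 144. 150.]
 [121. 119. 198. 146. 141. 144. 146.]
 [172. 134. 199. 135. 120. 116. 144.]
 [175. 136. 198. 127. 120. 120. 146.]
 [174. 189. 116. 122. 115. 174. 176.]
 [174. 189. 173. 175. 173.  -6. 137.]]
```

View pics/w15.png

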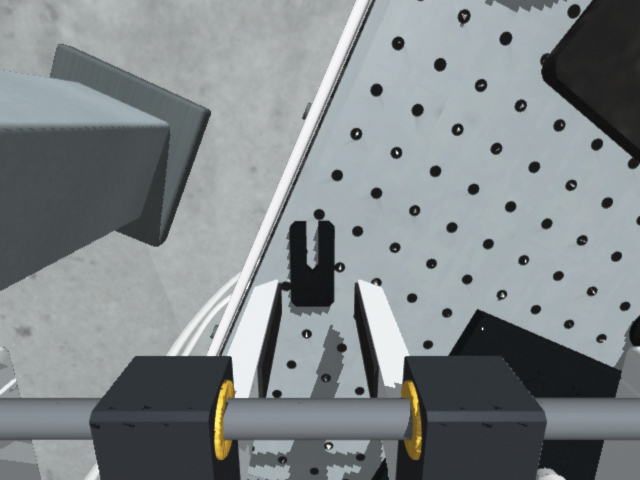

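View pics/c5.png

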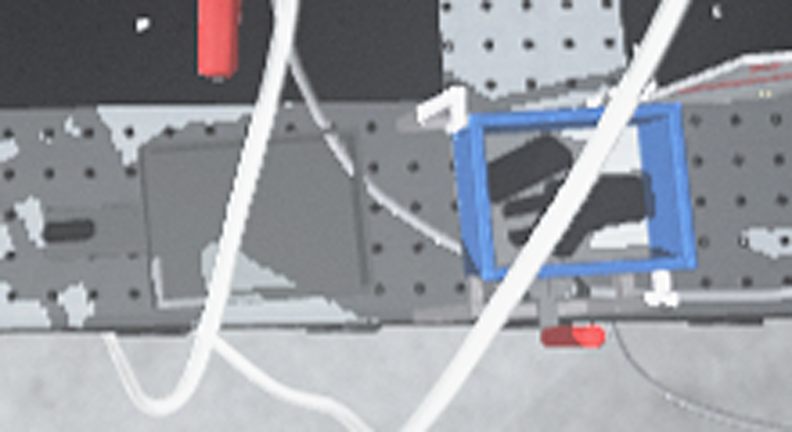

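>>> jog_arm(
  deltas="0 0 25 0 36; 0 0 45 0 36; 0 0 45 0 36; 0 0 45 0 10; 0 0 45 0 10; 0 0 45 0 10; 0 0 10 0 10; 0 0 -40 0 10; 0 0 -90 0 10; 0 0 -140 0 10",
)

```text
clock: 27.25
eef_pos: [441.9, 180.8, 202.2]
eef_rot: [3.141, 0.0, 1.994]
wrist_force: [0.4, 0.2, -0.3]
finger_gap: 25.8
```

```bash
python3 - <<'E'
from h import *
print(manip.read_state()['finger_gap'])
rows((455,60,255,1.85,0),(470,-120,255,1.7,0),(477,-282,255,1.61,0),(477,-282,174,1.61,0),p0=(442.5,182,199.7,1.996))
E
```

```text
25.7724783811719
-116.3 -38.9 -55.3 0.146 0   [minrows 2.2]
-286.5 -99.5 -55.3 0.296 0   [minrows 2.9]
-436.9 -160.0 -55.3 0.386 0   [minrows 2.6]
-436.9 -160.0 25.7 0.386 0   [minrows 1.3]
```

>>> jog_arm(
  deltas="-45 -15 -30 0.05 10; -100 -33 -55 0.12 10; -155 -53 -55 0.18 10; -210 -72 -55 0.23 10; -265 -92 -55 0.28 10; -320 -112 -55 0.31 10; -375 -135 -55 0.35 10; -428 -156 -55 0.386 10; -437 -160 -50 0.386 10; -437 -160 -10 0.386 10",
)

```text
clock: 28.5
eef_pos: [476.3, -284.2, 211.5]
eef_rot: [3.138, 0.002, 1.607]
wrist_force: [0.2, -0.1, -1.2]
finger_gap: 25.7
```

```bash
python3 look.py w16
```

```text
28.5 [ 476.3 -284.2  211.5] [3.138e+00 2.000e-03 1.607e+00] 25.678132470816628 [ 0.2 -0.1 -1.2]
```

View pics/w16.png

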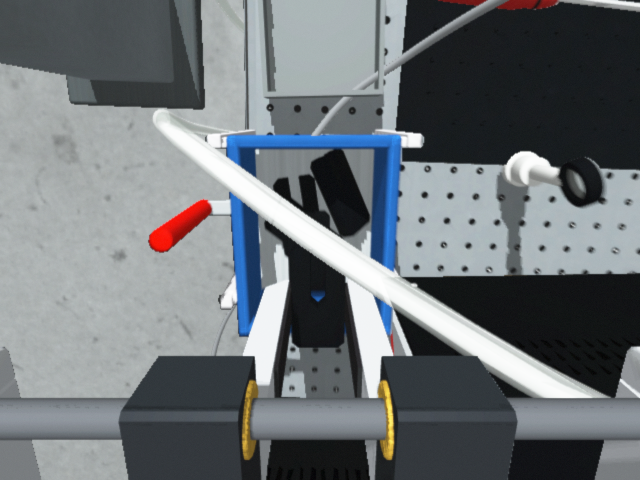

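>>> jog_arm(
  deltas="5 0 0 0 10; 5 0 20 0 10; 5 0 36 0 10; 5 0 36 0 10; 5 0 36 0 33; 5 0 36 0 33; 5 0 36 0 33; 5 0 0 0 33; 5 0 -45 0 33; 50 0 -50 0 33",
)

```text
clock: 29.8
eef_pos: [474.4, -234.6, 263.4]
eef_rot: [3.138, 0.003, 1.605]
wrist_force: [0.5, 0.4, -0.7]
finger_gap: 32.8
```

```bash
python3 look.py w17
```

```text
29.8 [ 474.4 -234.6  263.4] [3.138e+00 3.000e-03 1.605e+00] 32.799700510269425 [ 0.5  0.4 -0.7]
```

View pics/w17.png

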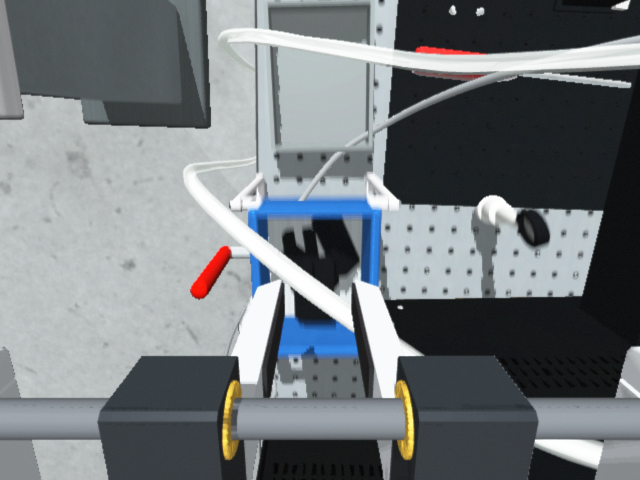

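```bash
python3 - <<'E'
from h import *
z=np.load('pics/w12.npz');im=z['im'][:,:,::-1]
cv2.imwrite('pics/c6.png',cv2.resize(im[70:300,250:400],None,fx=2.6,fy=2.6,interpolation=cv2.INTER_CUBIC))
E
```

```text
(no output)
```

View pics/c6.png

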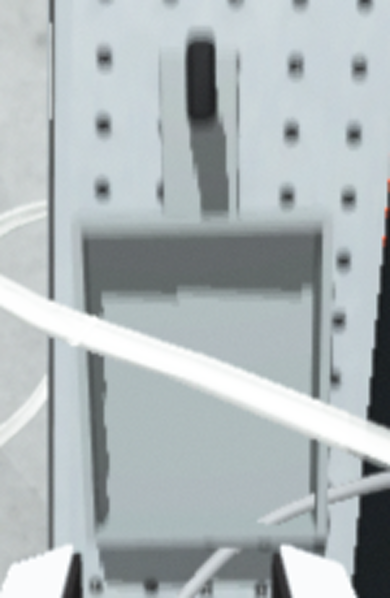

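```bash
python3 - <<'E'
from h import *
z=np.load('pics/w12.npz'); st={k:z[k] for k in('eef_pos','eef_rot')};cal=optics.get_calibration('wrist')
for n,u,v,h in(('TL',280.8,153.8,30),('TR',376.9,152.7,30),('BL',287.3,279.6,30),('BR',376,279.6,30),('fin',327.3,98.8,52),('fint',327.3,82.5,52),('finb',327.3,115,52)):
    print(n,np.round(px2w(u,v,h,cal,st),1))
W=cloud(z['d'],cal,st)
m=(z['im'].max(2)<60)&(W[...,2]>45)&(W[...,2]<58)&(W[...,1]>-40)&(W[...,1]<40)&(W[...,0]<520)&(W[...,0]>430)
print(cv2.minAreaRect(W[m][:,:2].astype(np.float32)),m.sum())
E
```

```text
TL [424.3 -46.6  30. ]
TR [518.9 -42.1  30. ]
BL [ 432.6 -179.8   30. ]
BR [ 528.5 -176.4   30. ]
fin [467.4   5.   52. ]
fint [466.9  18.6  52. ]
finb [468.   -8.9  52. ]
((467.2648620605469, 3.070840835571289), (9.079651832580566, 23.99371910095215), 2.7270352840423584) 285
```

```bash
python3 - <<'E'
from h import *
cal=optics.get_calibration('wrist')
for f in('w11','w16','w17','w9','w7'):
    z=np.load(f'pics/{f}.npz'); st={k:z[k] for k in('eef_pos','eef_rot')}
    W=cloud(z['d'],cal,st); im=z['im'].astype(int)
    b=(im[...,2]>im[...,0]+50)&(W[...,2]>170)&(W[...,2]<181)&(W[...,0]>400)&(W[...,0]<540)&(W[...,1]<-190)&(W[...,1]>-330)
    P=W[b]; 
    # per y-slice x extents
    out=[]
    for y0 in range(-310,-205,10):
        s=P[(P[:,1]>y0)&(P[:,1]<y0+10)]
        if len(s)>5: out.append((y0+5,round(s[:,0].min(),1),round(s[:,0].max(),1)))
    print(f,out,'ymax',P[:,1].max(),'ymin',P[:,1].min())
    r=(im[...,0]>im[...,1]+80)&(im[...,0]>im[...,2]+80)&(W[...,2]>188)&(W[...,2]<200)&(W[...,0]<430)
    if r.sum(): print('  knob top',W[r].mean(0),r.sum())
E
```

```text
w11 [(-295, np.float64(431.0), np.float64(437.5)), (-285, np.float64(431.1), np.float64(517.5)), (-275, np.float64(430.3), np.float64(518.0)), (-265, np.float64(430.0), np.float64(517.7)), (-255, np.float64(429.6), np.float64(517.2)), (-245, np.float64(429.3), np.float64(517.2)), (-235, np.float64(429.4), np.float64(516.6)), (-225, np.float64(429.2), np.float64(516.4)), (-215, np.float64(428.1), np.float64(515.8)), (-205, np.float64(428.1), np.float64(514.8))] ymax -205.47036375638388 ymin -291.30557928919177
  knob top [ 398.62647532 -258.45564664  191.00933296] 895
w16 [(-305, np.float64(431.3), np.float64(519.3)), (-295, np.float64(431.1), np.float64(518.5)), (-285, np.float64(431.0), np.float64(437.3)), (-275, np.float64(430.0), np.float64(518.1)), (-265, np.float64(429.7), np.float64(518.0)), (-255, np.float64(429.3), np.float64(517.5)), (-245, np.float64(429.3), np.float64(517.1)), (-235, np.float64(428.6), np.float64(516.7)), (-225, np.float64(430.1), np.float64(516.3)), (-215, np.float64(427.8), np.float64(516.0)), (-205, np.float64(428.2), np.float64(514.9))] ymax -205.46854
[... 648 characters left out ...]
, np.float64(516.3)), (-205, np.float64(428.1), np.float64(516.1))] ymax -205.1253114832077 ymin -315.2670358667161
  knob top [ 398.06545814 -258.13628754  191.14427707] 206
w7 [(-285, np.float64(430.1), np.float64(518.4)), (-275, np.float64(429.5), np.float64(518.2)), (-265, np.float64(429.7), np.float64(518.3)), (-255, np.float64(429.0), np.float64(517.8)), (-245, np.float64(428.3), np.float64(517.3)), (-235, np.float64(428.8), np.float64(517.2)), (-225, np.float64(430.5), np.float64(516.6)), (-215, np.float64(427.5), np.float64(516.1)), (-205, np.float64(435.0), np.float64(515.2))] ymax -205.68861410771368 ymin -319.7455091208682
  knob top [ 398.24944297 -258.90968908  191.13489461] 255
```

```bash
python3 - <<'E'
from h import *
rows((467.4,3.5,120,1.637,0),(467.4,3.5,39,1.637,0),p0=(475,-232,259.7,1.61))
rows((466,-12,39,1.62,0),(464.9,-22,39,1.608,0),(469.7,-147,39,1.608,0),p0=(467.4,3.5,39,1.637))
E
```

```text
235.6 1.6 139.7 -0.027 0   [minrows 4.4]
235.6 1.6 220.7 -0.027 0   [minrows 1.3]
-15.4 -2.4 0.0 0.017 0   [minrows 0.2]
-25.3 -4.2 0.0 0.029 0   [minrows 0.2]
-150.3 -7.7 0.0 0.029 0   [minrows 2.0]
```

>>> jog_arm(
  deltas="47 0 5 0 40; 95 1 20 -0.01 40; 145 1 50 -0.02 40; 195 1.6 90 -0.027 40; 235.6 1.6 130 -0.027 40; 235.6 1.6 140 -0.027 40; 235.6 1.6 140 -0.027 40; 235.6 1.6 140 -0.027 40; 235.6 1.6 140 -0.027 40; 235.6 1.6 140 -0.027 40",
)

```text
clock: 31.1
eef_pos: [467.0, 1.8, 120.9]
eef_rot: [3.141, 0.0, 1.634]
wrist_force: [-0.2, 0.3, -0.9]
finger_gap: 40.4
```

```bash
python3 look.py w18
```

```text
31.1 [467.    1.8 120.9] [3.141 0.    1.634] 40.371142129315906 [-0.2  0.3 -0.9]
```

View pics/w18.png

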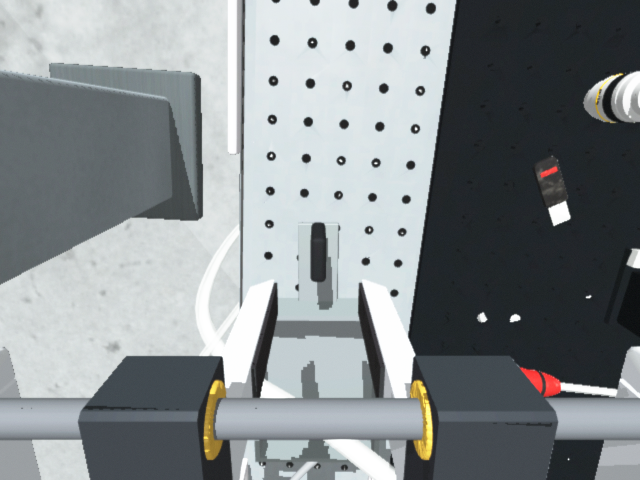

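>>> jog_arm(
  deltas="0 0 30 0 40; 0 0 60 0 40; 0 0 78 0 40; 0 0 81 0 40; 0 0 81 0 40; 0 0 81 0 5; 0 0 81 0 5; 0 0 81 0 5; 0 0 81 0 5; 0 0 81 0 5",
  squeeze=35,
)

```text
clock: 32.4
eef_pos: [466.8, 2.2, 39.7]
eef_rot: [3.141, 0.0, 1.635]
wrist_force: [-1.0, 0.9, 3.6]
finger_gap: 9.3
```

>>> jog_arm(
  deltas="-5 -0.8 0 0.005 5; -10 -1.6 0 0.011 5; -15.5 -2.4 0 0.017 5; -20.5 -3.3 0 0.023 5; -25.5 -4.2 0 0.029 5; -34 -4.5 0 0.029 5; -43 -4.7 0 0.029 5; -52 -5 0 0.029 5; -60 -5.2 0 0.029 5; -60 -5.2 0 0.029 5",
)

```text
clock: 33.65
eef_pos: [465.5, -59.0, 39.7]
eef_rot: [3.141, 0.001, 1.605]
wrist_force: [-0.2, -2.8, 5.4]
finger_gap: 10.2
```

```bash
python3 look.py w19
```

```text
33.65 [465.5 -59.   39.7] [3.141e+00 1.000e-03 1.605e+00] 10.206158077298921 [-0.2 -2.8  5.4]
```

View pics/w19.png

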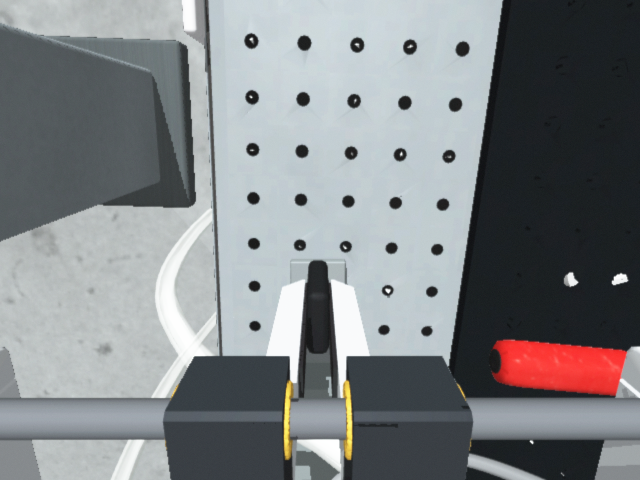

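>>> jog_arm(
  deltas="-10 0 0 0 5; -21 0 0 0 5; -32 0 0 0 5; -43 0 0 0 5; -54 0 0 0 5; -65 0 0 0 5; -75 0 0 0 5; -83 0 0 0 5; -88 0 0 0 5; -88 0 0 0 5",
)

```text
clock: 34.95
eef_pos: [468.4, -146.6, 39.7]
eef_rot: [3.141, 0.0, 1.605]
wrist_force: [-0.4, -0.3, 7.2]
finger_gap: 9.8
```

```bash
python3 look.py w20; python3 - <<'E'
from h import *
st,im,d,cal=snap('scene'); im=im[:,:,::-1]
cv2.imwrite('pics/c7.png',cv2.resize(im[240:420,300:500],None,fx=3,fy=3,interpolation=cv2.INTER_CUBIC))
E
```

```text
34.95 [ 468.4 -146.6   39.7] [3.141 0.    1.605] 9.798078442859067 [-0.4 -0.3  7.2]
```

View pics/c7.png

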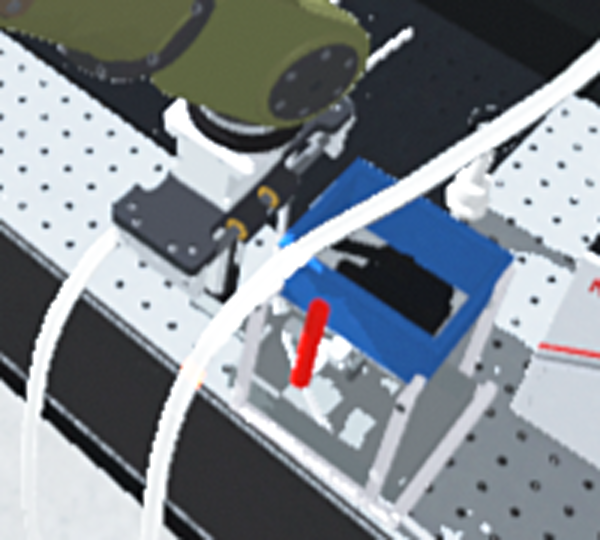

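>>> jog_arm(
  deltas="-1 0 0 0 5; -2 0 0 0 5; -3 0 0 0 5; -4 0 0 0 5; -4 0 0 0 5; -4 0 0 0 5; -4 0 0 0 5; -4 0 0 0 5; -4 0 0 0 5; -4 0 0 0 5",
)

```text
clock: 36.3
eef_pos: [468.4, -148.6, 39.7]
eef_rot: [-3.141, -0.003, 1.606]
wrist_force: [-0.8, 17.9, 11.3]
finger_gap: 9.7
```

>>> jog_arm(
  deltas="0 0 0 0 30; 0 0 0 0 30; 0 0 0 0 30; 0 0 -30 0 30; 0 0 -80 0 30; 0 0 -130 0 30; 0 0 -180 0 30; 0 0 -220 0 30; 0 0 -220 0 30; 0 0 -220 0 30",
)

```text
clock: 37.55
eef_pos: [468.2, -149.9, 258.4]
eef_rot: [-3.14, -0.0, 1.606]
wrist_force: [0.2, -0.6, -0.2]
finger_gap: 30.0
```

```bash
python3 look.py w21; python3 - <<'E'
from h import *
st,im,d,cal=snap('top'); np.savez('pics/top3.npz',im=im,d=d); im=im[:,:,::-1]
cv2.imwrite('pics/c8.png',cv2.resize(im[210:330,330:550],None,fx=3.6,fy=3.6,interpolation=cv2.INTER_CUBIC))
z=np.load('pics/w21.npz'); s={k:z[k] for k in('eef_pos','eef_rot')};W=cloud(z['d'],optics.get_calibration('wrist'),s)
m=(z['im'].max(2)<60)&(W[...,2]>45)&(W[...,2]<58)&(W[...,1]>-200)&(W[...,1]<-100)&(W[...,0]<520)&(W[...,0]>430)
print(cv2.minAreaRect(W[m][:,:2].astype(np.float32)),m.sum())
rows((398.3,-205,230,.8,0),(398.3,-258,230,.035,0),p0=(469.5,-150,258.7,1.608))
E
```

```text
37.55 [ 468.2 -149.9  258.4] [-3.14  -0.     1.606] 30.043682774279365 [ 0.2 -0.6 -0.2]
((468.9604797363281, -148.8297119140625), (8.707539558410645, 29.174213409423828), 1.8744382858276367) 275
-52.3 -73.2 28.7 0.808 0   [minrows 4.3]
-105.3 -75.2 28.7 1.573 0   [minrows 4.1]
```

View pics/w21.png

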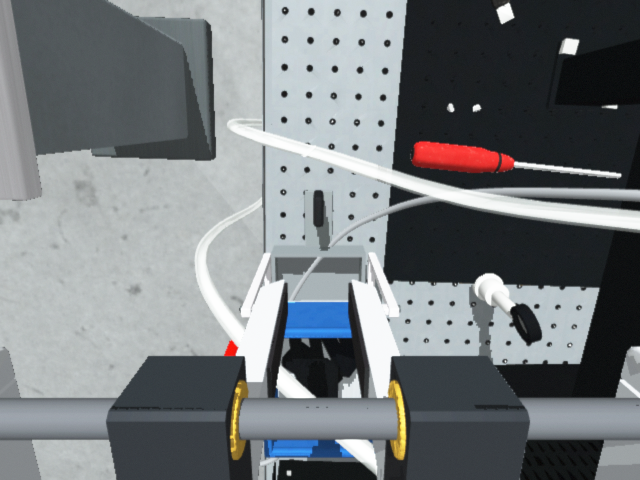

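View pics/c8.png

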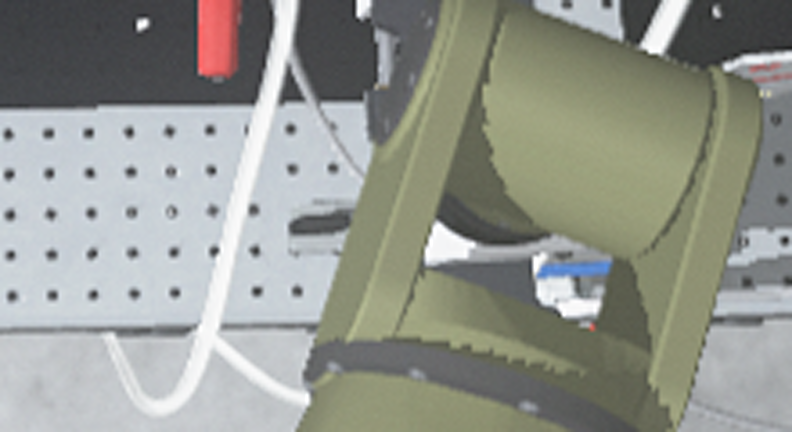

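>>> jog_arm(
  deltas="-10 -16 6 0.17 32; -22 -32 12 0.35 32; -34 -48 18 0.53 32; -45 -62 24 0.71 32; -58 -73 29 0.89 32; -70 -75 29 1.06 32; -83 -75 29 1.24 32; -95 -75 29 1.41 32; -105 -75 29 1.573 32; -105 -75 29 1.573 32",
)

```text
clock: 38.9
eef_pos: [397.0, -257.7, 229.4]
eef_rot: [-3.14, 0.001, 0.033]
wrist_force: [-0.0, -0.3, -0.2]
finger_gap: 32.0
```

```bash
python3 look.py w22; python3 - <<'E'
from h import *
z=np.load('pics/w22.npz'); s={k:z[k] for k in('eef_pos','eef_rot')};W=cloud(z['d'],optics.get_calibration('wrist'),s);im=z['im'].astype(int)
r=(im[...,0]>im[...,1]+80)&(im[...,0]>im[...,2]+80)&(W[...,2]>186)&(W[...,2]<200)&(W[...,0]<430)
print(r.sum(), W[r].mean(0) if r.sum() else 0)
E
```

```text
38.9 [ 397.  -257.7  229.4] [-3.14e+00  1.00e-03  3.30e-02] 31.968158784424716 [-0.  -0.3 -0.2]
371 [ 398.82437462 -259.39710039  190.89729215]
```

View pics/w22.png

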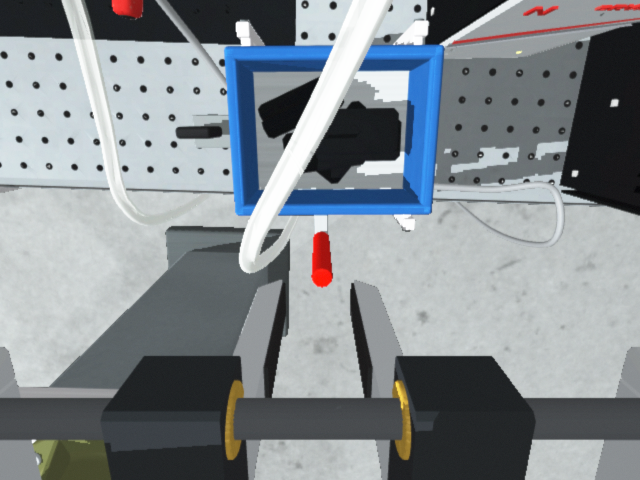

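>>> jog_arm(
  deltas="1 -1 15 0 32; 1 -1 30 0 32; 1 -1 45 0 32; 1 -1 52 0 32; 1 -1 52 0 32; 1 -1 52 0 8; 1 -1 52 0 8; 1 -1 52 0 8; 1 -1 52 0 8; 1 -1 52 0 8",
  squeeze=10,
)

```text
clock: 40.2
eef_pos: [398.4, -256.7, 178.8]
eef_rot: [3.141, -0.001, 0.033]
wrist_force: [-2.1, -2.2, 4.9]
finger_gap: 11.5
```

```bash
python3 look.py w23
```

```text
40.2 [ 398.4 -256.7  178.8] [ 3.141e+00 -1.000e-03  3.300e-02] 11.507146414126156 [-2.1 -2.2  4.9]
```

View pics/w23.png

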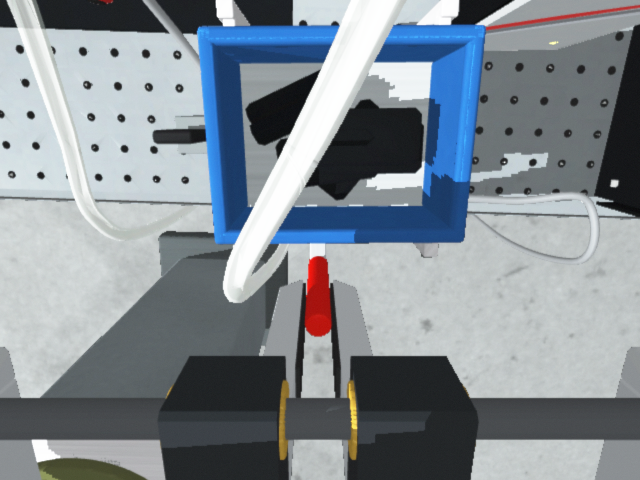

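>>> jog_arm(
  deltas="0 -4 0 0 8; 0 -9 0 0 8; 0 -14 0 0 8; 0 -19 0 0 8; 0 -24 0 0 8; 0 -27 0 0 8; 0 -27 0 0 8; 0 -27 0 0 8; 0 -27 0 0 8; 0 -27 0 0 8",
)

```text
clock: 41.5
eef_pos: [397.5, -230.8, 178.9]
eef_rot: [3.138, -0.001, 0.033]
wrist_force: [-0.6, -12.9, 3.5]
finger_gap: 12.0
```

```bash
python3 look.py w24
```

```text
41.5 [ 397.5 -230.8  178.9] [ 3.138e+00 -1.000e-03  3.300e-02] 11.963151797229566 [ -0.6 -12.9   3.5]
```

View pics/w24.png

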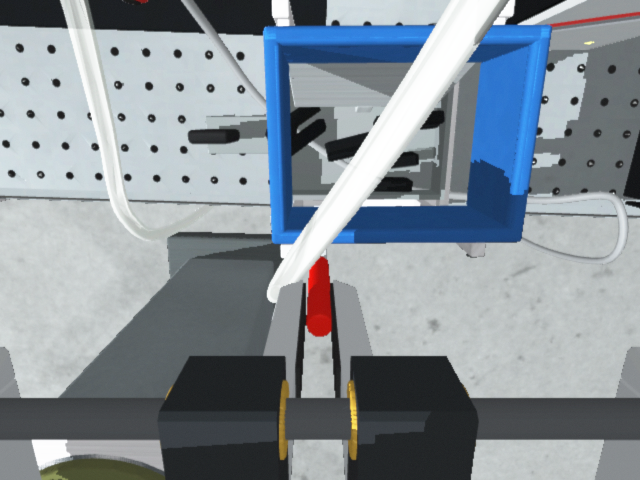

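>>> jog_arm(
  deltas="0 0 0 0 32; 0 0 0 0 32; 0 0 0 0 32; 0 0 -25 0 32; 0 0 -60 0 32; -10 0 -90 0 32; -10 0 -90 0 32; -10 0 -90 0 32; -10 0 -90 0 32; -10 0 -90 0 32",
)

```text
clock: 42.8
eef_pos: [387.4, -229.7, 267.8]
eef_rot: [-3.141, 0.001, 0.033]
wrist_force: [0.1, 0.0, -0.1]
finger_gap: 31.9
```

>>> jog_arm(
  deltas="0 0 0 0 32; 0 0 0 0 32; 0 0 0 0 32; 0 0 0 0 32; 0 0 0 0 32; 0 0 0 0 32; 0 0 0 0 32; 0 0 0 0 32; 0 0 0 0 32; 0 0 0 0 32",
)

```text
clock: 44.05
eef_pos: [387.4, -229.8, 268.5]
eef_rot: [3.142, -0.0, 0.033]
wrist_force: [-0.4, 0.9, 0.2]
finger_gap: 32.0
```

```bash
python3 look.py w25; python3 - <<'E'
from h import *
z=np.load('pics/w25.npz');cv2.imwrite('pics/c9.png',cv2.resize(z['im'][0:300,150:550,::-1],None,fx=2,fy=2,interpolation=cv2.INTER_CUBIC))
st,im,d,cal=snap('scene'); im=im[:,:,::-1]
cv2.imwrite('pics/c10.png',cv2.resize(im[240:420,300:500],None,fx=3,fy=3,interpolation=cv2.INTER_CUBIC))
E
```

```text
44.05 [ 387.4 -229.8  268.5] [ 3.142 -0.     0.033] 32.01765785350472 [-0.4  0.9  0.2]
```

View pics/c9.png

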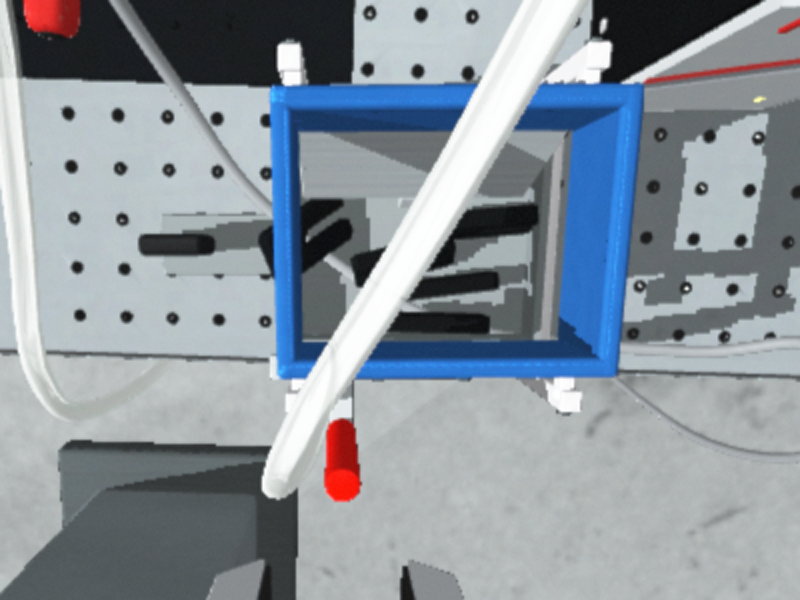

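View pics/c10.png

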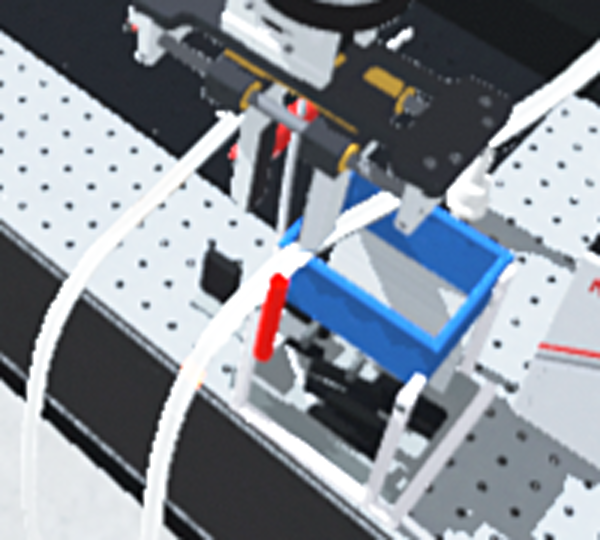

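```bash
python3 - <<'E'
from h import *
z=np.load('pics/w25.npz'); s={k:z[k] for k in('eef_pos','eef_rot')};W=cloud(z['d'],optics.get_calibration('wrist'),s);im=z['im'].astype(int)
c,sn=np.cos(.035),np.sin(.035); dx=W[...,0]-473; dy=W[...,1]+263.7
X=c*dx+sn*dy; Y=-sn*dx+c*dy
m=(im.max(2)<60)&(W[...,2]>0)&(W[...,2]<90)&(abs(X)<70)&(abs(Y)<85)
n,l,st,ce=cv2.connectedComponentsWithStats(m.astype(np.uint8))
for i in range(1,n):
    k=l==i
    if st[i,4]>40: print(st[i,:4],st[i,4],'X',np.round(np.percentile(X[k],[2,50,98])),'Y',np.round(np.percentile(Y[k],[2,50,98])),'z',np.round(np.percentile(W[k][:,2],[2,50,98])))
E
```

```text
[300 100  26  36] 558 X [-10.   6.  20.] Y [30. 45. 54.] z [11. 25. 34.]
[365 102  55  33] 658 X [-11.   9.  17.] Y [-61. -39. -15.] z [ 9. 29. 32.]
[279 113   7  22] 87 X [-10.   0.   7.] Y [68. 69. 74.] z [39. 44. 48.]
[325 124  17  19] 152 X [-19.  -9.  -3.] Y [15. 23. 29.] z [14. 29. 31.]
[355 136  45  14] 377 X [-26. -20. -15.] Y [-43. -23.  -3.] z [ 6. 30. 32.]
[345 156  50  11] 490 X [-44. -38. -35.] Y [-39. -17.   7.] z [ 6. 29. 31.]
```

```bash
python3 - <<'E'
from h import *
rows((460,-160,300,1.57,0),p0=(388,-230.5,267.7,.035))
E
```

```text
74.4 -67.9 -32.3 -1.535 0   [minrows 8.2]
```

>>> jog_arm(
  deltas="2 -2 -20 -0.15 32; 8 -7 -32 -0.31 32; 17 -15 -32 -0.47 32; 27 -24 -32 -0.64 32; 37 -33 -32 -0.81 32; 47 -43 -32 -0.98 32; 57 -52 -32 -1.15 32; 66 -60 -32 -1.32 32; 74 -68 -32 -1.47 32; 74 -68 -32 -1.535 32",
)

```text
clock: 45.4
eef_pos: [459.5, -158.9, 300.3]
eef_rot: [-3.141, -0.0, 1.572]
wrist_force: [-1.0, -0.0, 0.4]
finger_gap: 32.0
```

```bash
python3 look.py w26; python3 - <<'E'
from h import *
z=np.load('pics/w26.npz');cv2.imwrite('pics/c11.png',cv2.resize(z['im'][150:450,220:440,::-1],None,fx=2,fy=2,interpolation=cv2.INTER_CUBIC))
s={k:z[k] for k in('eef_pos','eef_rot')};W=cloud(z['d'],optics.get_calibration('wrist'),s);im=z['im'].astype(int)
c,sn=np.cos(.035),np.sin(.035); dx=W[...,0]-473; dy=W[...,1]+263.7
X=c*dx+sn*dy; Y=-sn*dx+c*dy
m=(im.max(2)<60)&(W[...,2]>0)&(W[...,2]<90)&(abs(X)<70)&(abs(Y)<95)
n,l,st,ce=cv2.connectedComponentsWithStats(m.astype(np.uint8))
for i in range(1,n):
    k=l==i
    if st[i,4]>20: print(st[i,:4],st[i,4],'X',np.round(np.percentile(X[k],[2,50,98])),'Y',np.round(np.percentile(Y[k],[2,50,98])),'z',np.round(np.percentile(W[k][:,2],[2,50,98])))
E
```

```text
45.4 [ 459.5 -158.9  300.3] [-3.141 -0.     1.572] 32.042181390900545 [-1.  -0.   0.4]
[312 230  35  29] 615 X [-16.   3.  20.] Y [32. 56. 72.] z [12. 35. 46.]
[311 260  15  13] 140 X [-19. -13.  -5.] Y [14. 24. 29.] z [12. 27. 32.]
[327 301  18  31] 312 X [ 4. 10. 17.] Y [-60. -39. -19.] z [ 8. 29. 32.]
[294 303   8  15] 103 X [-42. -38. -36.] Y [-45. -31. -20.] z [ 3. 29. 31.]
[310 302   9  18] 133 X [-23. -18. -14.] Y [-42. -33. -19.] z [ 4. 29. 31.]
```

View pics/c11.png

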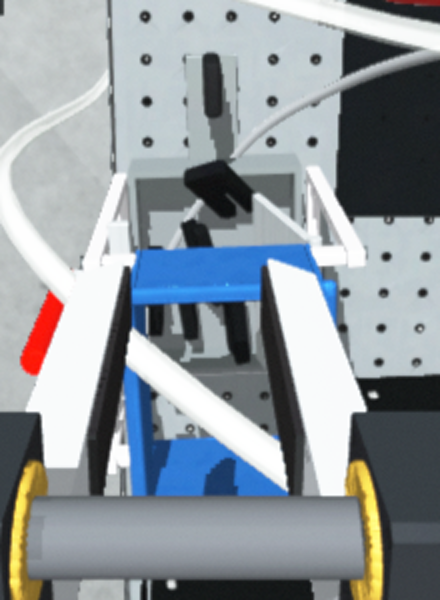

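```bash
python3 - <<'E'
from h import *
st,im,d,cal=snap('top'); im=im[:,:,::-1]
cv2.imwrite('pics/c12.png',cv2.resize(im[160:310,100:360],None,fx=3,fy=3,interpolation=cv2.INTER_CUBIC))
W=cloud(d,cal); print(np.round(W[270:296:3,145:180:4,2]))
E
```

```text
[[14. 12.  1.  0. 18. 13.  1.  5. 17.]
 [10.  3. -1.  2. 21. 10.  3.  0.  9.]
 [12. -4. 25. 23. 26. 23. 22.  1. -2.]
 [ 4.  1. 28. 23. 31. 24. 25. 15.  1.]
 [ 3.  0.  2.  1. 18. 15.  0.  3. -1.]
 [ 3.  3.  1. -2. 15.  7.  4.  1.  4.]
 [ 5. -0.  2.  3. 13. 13.  1.  2.  3.]
 [ 8.  2. 10. 14. 16. 20. 18.  3.  2.]
 [16.  2.  9.  4. 16.  9. 11.  9. 17.]]
```

View pics/c12.png

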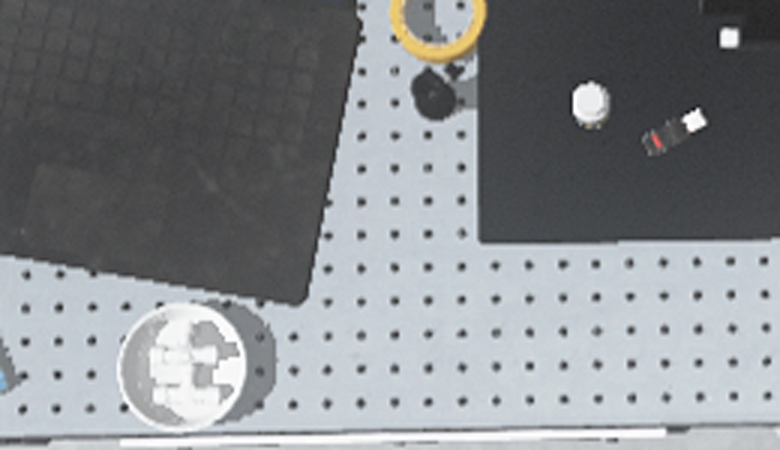

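```bash
python3 -c "
from cell import workorder,manip
print(workorder.sign_off()); print(manip.read_state()['clock'])"
```

```text
the job is handed in; nothing more can be done
None
the job is handed in; nothing more can be done
```

The job is done and handed in after about 45 s of robot time; the hand-in reported no verdict. Both tees went into the dish and all four loose clamps into the bin. I pushed the tray home and then slid the bolt left, which dropped the floor.

What my last checks showed:
- **Clamps:** I counted five in the tray. One leans over the tray's handle-end wall, with its centre about 53 mm from the tray's middle (the limit is 66 mm). The other four stand on edge inside. Nothing had moved noticeably between two looks just over a second apart.
- **Tray:** Seen before the dump, it stood within about 2 mm of the bin's centre and lined up with it. The last picture shows it still under the bin with the floor hanging open.
- **Tees:** Both are in the dish; the second sits slightly tilted, its top about 25 mm above the table.
- **Other items:** The USB stick and objective looked unmoved. I did not check the hex key on its own. The arm ended clear of everything.

Two things that did not go quite to plan:
- **Hard press in the bin:** Lowering the second clamp, I pressed on the clamps already there and the wrist read 39.6 N. I released from 8 mm higher and dropped the last two clamps from above.
- **Cables:** The white cables seen over the bin and tray offered no resistance; the fingers passed through them with no force reading.

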